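# Ready the paint shaker for its next batch

## Task

Get the paint shaker ready for its next batch: first roll its knurled speed wheel back to off, then lift the finished jar out of its pocket and stand it upright on the wooden tray. With the shaker still off, stand every capped paint bottle from the table upright in a pocket of its own, and only then roll the speed wheel up to the fifth click, where the pointer meets the long notch. Do not push the other things on the table out of their places.

Things in the scene. Friction and masses are not known exactly. Their poses are not given: they have to be found in the camera images.
- shaker: Grey bottle shaker, fixed, 156 mm (x) by 300 mm (y), housing top 46 mm high; origin: centre of its underside, z up, slightly turned about z. On it an aluminium cradle of 2 (x) by 3 (y) open square pockets centred at own y = -45 mm, each at least 60 mm wide, floor 52 mm, rim 97 mm and dividers 90 mm above the table. Speed wheel at own x = 0, y = +104.5 mm.
- long_notch (a point): The long one of 9 white notches in the housing top beside the wheel: the fifth click. A small brass pointer slides along the notches at own y = +139 mm, 8 mm a click, coupled to the wheel; off is the notch nearest the robot (-x end).
- pocket0 (a point): Centre of the floor of pocket 0 (52 mm above the table); pockets 0-2 are the row nearer the robot, in the shaker's +y direction, 3-5 the far row; 66 mm apart in both directions.
- pocket1 (a point): Centre of the floor of pocket 1 (52 mm above the table); pockets 0-2 are the row nearer the robot, in the shaker's +y direction, 3-5 the far row; 66 mm apart in both directions.
- pocket2 (a point): Centre of the floor of pocket 2 (52 mm above the table); pockets 0-2 are the row nearer the robot, in the shaker's +y direction, 3-5 the far row; 66 mm apart in both directions.
- pocket3 (a point): Centre of the floor of pocket 3 (52 mm above the table); pockets 0-2 are the row nearer the robot, in the shaker's +y direction, 3-5 the far row; 66 mm apart in both directions.
- pocket4 (a point): Centre of the floor of pocket 4 (52 mm above the table); pockets 0-2 are the row nearer the robot, in the shaker's +y direction, 3-5 the far row; 66 mm apart in both directions.
- pocket5 (a point): Centre of the floor of pocket 5 (52 mm above the table); pockets 0-2 are the row nearer the robot, in the shaker's +y direction, 3-5 the far row; 66 mm apart in both directions.
- speed (a joint): Speed wheel, rad: 0 at the off stop, 24 degrees (0.419 rad) a click, sprung detents that draw it to the nearest whole click, end stop at 8 clicks. Fifth click = 2.094 rad. It grows as the top of the wheel rolls in the shaker's +x direction (away from the robot). A click takes about 1.5 N along the rim: press down with 5 to 10 N so that the fingertip does not slip.
- wheel_top (a point): Uppermost point of the speed wheel's rim, mid width, 86 mm above the table. The wheel is a black knurled rubber-covered disc, 80 mm in diameter and 24 mm wide, axis level along the shaker's y, its upper half open; 17 mm of rim passes a click.
- bottle0: Paint bottle, 118 mm tall: round white body 54 mm in diameter up to 74 mm, sloping shoulder, black cap 32 mm in diameter from 82 to 118 mm; 0.15 to 0.3 kg, low centre of mass. Origin: centre of its underside, z up the bottle. Some of the five may be absent.
- bottle1: Paint bottle, 118 mm tall: round white body 54 mm in diameter up to 74 mm, sloping shoulder, black cap 32 mm in diameter from 82 to 118 mm; 0.15 to 0.3 kg, low centre of mass. Origin: centre of its underside, z up the bottle. Some of the five may be absent.
- bottle2: Paint bottle, 118 mm tall: round white body 54 mm in diameter up to 74 mm, sloping shoulder, black cap 32 mm in diameter from 82 to 118 mm; 0.15 to 0.3 kg, low centre of mass. Origin: centre of its underside, z up the bottle. Some of the five may be absent.
- bottle3: Paint bottle, 118 mm tall: round white body 54 mm in diameter up to 74 mm, sloping shoulder, black cap 32 mm in diameter from 82 to 118 mm; 0.15 to 0.3 kg, low centre of mass. Origin: centre of its underside, z up the bottle. Some of the five may be absent.
- bottle4: Paint bottle, 118 mm tall: round white body 54 mm in diameter up to 74 mm, sloping shoulder, black cap 32 mm in diameter from 82 to 118 mm; 0.15 to 0.3 kg, low centre of mass. Origin: centre of its underside, z up the bottle. Some of the five may be absent.
- jar: Finished jar, 96 mm tall, pale body 50 mm in diameter with an aluminium lid 52 mm in diameter from 74 to 96 mm; 0.2 kg; stands in pocket 1, the middle one of the near row, at the start. Origin: centre of its underside, z up.
- tray: Wooden tray, fixed, 120 mm (x) by 180 mm (y), its top 10 mm above the table, shallow lips at the two y ends. Origin: centre of its underside.
- mug: White mug, 76 mm wide, 85 mm tall, its handle to its own +y (handle reaches about 30 mm out), stands among the bottles; not to be moved. Origin: centre of its underside.
- tin: Flat aluminium tin, 68 mm wide, 45 mm tall, behind the bottles; not to be moved. Origin: centre of its underside.
Things that resemble listed ones, but are neither listed nor needed, are in the scene too. Leave any yellow look-alike of the bottle3 alone.

How it is judged:
By the outcome, as a careful person would: the job done as asked, in the order asked, and still so for the second after the job is handed in, with the robot touching nothing.
Of bottle0, bottle1, bottle2, bottle3, bottle4 only 3 to 5 are there at a start; the rules pass over those that are not, and their reading is None.
At some moment in a run one of bottle0, bottle1, bottle2, bottle3, bottle4 may be knocked a few centimetres aside while the robot is not near it.
It also fails if it takes over 210 s, if anything falls off the work surface, if the arm or the gripper's body presses on something with over 40 N, if the wrist force passes 120 N, or if a joint passes its speed limit or range.

## Robot

A 6-joint arm with a two-finger parallel gripper is mounted at the origin on the work surface. World frame = base frame: x ahead of the robot, y to its left, z up, the work surface at z = 0. Lengths are in m, angles in rad, forces in N, time in s.
With the tool pointing down it reaches from about 0.3 to 0.75 m from the base axis. Payload 8.5 kg.
Tool frame: the origin (TCP) lies between the finger pads; the fingertips stand 25 mm ahead of it and the grasp point (between the pads) lies 6 mm ahead of it; z points along the fingers, y is the line along which they close (so a half turn about z gives the same grasp; the last joint's range is limited). The gripper opens to 85 mm and grips with 20 to 120 N. Pads are 22 mm wide; open, the fingers measure 114 mm over their backs; the gripper's body (76 mm by 85 mm) begins 54 mm behind the grasp point. The pads swing forward as they close: fully open they stand 13 mm farther back than shut.
Start: joints at [-1.448, 0.381, 1.297, -0, 1.464, -0.215], TCP at [0.182, -0.519, 0.236] pointing down, gripper open.
Joint ranges: [-3.11, 3.11], [-0.89, 2.33], [0.22, 2.48], [-1.42, 4.56], [0.17, 2.85], [-2.88, 2.88]. Speed limits (rad/s): [2.39, 2.39, 3.14, 3.14, 3.14, 3.14].

## Interface

Orientations are given as a rotation vector (axis times angle).
In Python, from station import env gives the robot as it stands.
- The arm moves only by the tool step_arm, never from a script. Its argument "motion" is one flat list of numbers, 7 for each row, row after row: the shift along the tool's x, y, z in units of 0.1 m (1.0 is 0.1 m), then the turn, a rotation vector about the tool's x, y, z in units of pi rad (1.0 is pi rad), then the closure, from 0 (fully open) to 1 (shut). In form: [x, y, z, wx, wy, wz, jaw, x, y, z, wx, wy, wz, jaw, ...]. A call has 1 to 12 rows; each row is the pose to reach, as a shift and turn from the pose commanded when the call began, along the tool's axes at that moment, turning the shorter way round; what a row does not reach only later rows make up. A row lasts 1/8 s, in which the tool goes at most 62.5 mm and 10.7 degrees, less where a joint would pass 70% of its speed; a pose out of reach is approached as far as the arm can. A call with a number of a shift or a turn outside -1 to 1 is refused whole. A call with a gripper value outside its range is refused whole. The fingers move at their own pace and stop on an object; "squeeze" is the grip in N (left out, the last holds). Time passes only in rows, so rows that repeat a pose let the fingers close. It gives the time, the measured TCP pose, the force, the opening and the grip force at its end, in the units of the state.
- env.sense(): the state, without advancing time (a new reading comes with each control period).
- env.grab_frame(name): name is "scene" or "top" or "wrist"; returns (picture, depth): 400x640x3 uint8, red, green, blue; 400x640 float32, m along the optical axis (not along the pixel's ray), 0 where there is no reading.
- env.calibration(name): a dict with "K" (3x3 intrinsics, pixels), "R" (3x3) and "t" (3): a world point X has camera coordinates R X + t. Camera axes: x right, y down, z forward; pixel columns grow to the right and rows downward; lengths in m; the calibration is good to about 2 mm. A picture is of the moment at which its call begins: read the wrist's pose just before it. calibration takes no time and is no camera call; for the wrist camera it gives the pose at the moment of the call.
- env.finish_job(): hands the job in; it is judged then, once.
The state is a dict: "time_s": time; "joint_positions": joint angles; "joint_vel": joint speeds; "effort": joint torques, N m; "tool_pos": TCP position; "orientation": TCP orientation; "ft_force": force on the tool from outside, world axes, zero at the start; "torque": the same for the moment, N m; "width": opening from 0.0 (shut) to 1.0 (fully open); "gripper_force": force on a finger pad.
Only numpy, scipy, OpenCV 4.12 (cv2) and the standard library are available. Lean on these libraries where they do the work, as an engineer would, in place of code of your own. Each camera call takes 0.05 s, during which the arm holds its last target. There are 200 camera calls.

## Working session

There is one attempt and no reset: what is moved stays moved. The work goes in short steps, Python scripts to look and compute and a tool call to move; the robot and the scene stay as the last step left them, time stands still between calls to the robot, and variables do not carry over. Pictures are saved under pics/ and viewed, at most 14 in all, crops included, and the job is handed in when it is done.

Besides the shell and the picture viewer there is one more tool, called after "Emit:" as name(argument=value, ...) on one line, values as JSON. step_arm: Moves the arm, as the interface text tells. Shifts and turns lie within -1 to 1; 1 stands for 0.1 m of shift or pi rad of turn. Its arguments: {"type":"object","properties":{"motion":{"type":"array"},"squeeze":{"type":"number"}},"required":["motion"]}

```bash
mkdir -p pics; ls; cat > h.py <<'E'
import numpy as np, cv2
from station import env
from scipy.spatial.transform import Rotation as Ro
def grab(n):
    c=env.calibration(n); p,d=env.grab_frame(n); return p,d,c
def cloud(d,c):
    K,R,t=[np.array(c[k]) for k in("K","R","t")]
    v,u=np.indices(d.shape)
    r=np.stack([(u-K[0,2])/K[0,0],(v-K[1,2])/K[1,1],np.ones(d.shape)],-1)*d[...,None]
    return (r-t)@R
def ray(c,u,v,z):
    K,R,t=[np.array(c[k]) for k in("K","R","t")]
    o=-R.T@t; w=R.T@np.linalg.inv(K)@[u,v,1]; return o+w*(z-o[2])/w[2]
def proj(c,X):
    K,R,t=[np.array(c[k]) for k in("K","R","t")]
    q=K@(R@np.array(X)+t); return q[:2]/q[2]
def tool(): 
    s=env.sense(); return np.array(s["tool_pos"]),Ro.from_rotvec(s["orientation"]).as_matrix(),s
E
python3 - <<'E'
from h import *
for n in("scene","top"):
    p,d,c=grab(n); cv2.imwrite(f"pics/{n}0.png",p[...,::-1]); np.savez(f"{n}0.npz",p=p,d=d)
    print(n,np.round(np.array(c["K"]),1).tolist(),np.round(-np.array(c["R"]).T@c["t"],3))
p,R,s=tool(); print(p,R.round(3),s["width"],s["ft_force"])
E
```

```text
pics
scene [[434.7, 0.0, 316.7], [0.0, 434.7, 206.4], [0.0, 0.0, 1.0]] [0.848 0.488 0.888]
top [[366.3, 0.0, 318.9], [0.0, 366.3, 196.0], [0.0, 0.0, 1.0]] [0.464 0.066 0.999]
[ 0.18223514 -0.51865328  0.2349654 ] [[ 0.943  0.331 -0.   ]
 [ 0.331 -0.943  0.001]
 [ 0.    -0.001 -1.   ]] 1.000794188515874 [ 0.24109476 -0.8465925   0.30347561]
```

View pics/scene0.png

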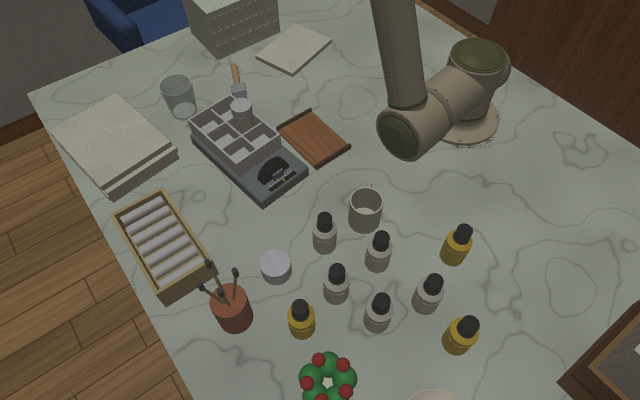

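View pics/top0.png

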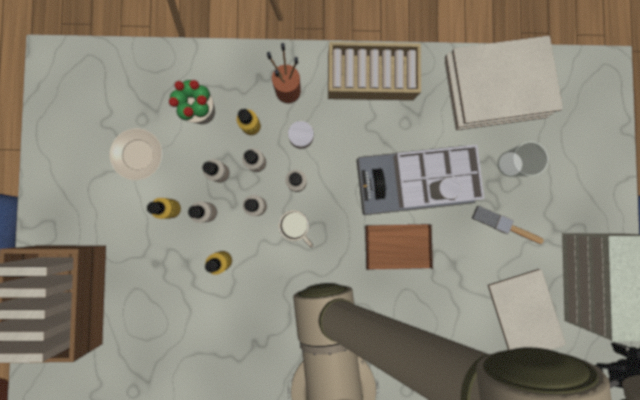

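The scene picture shows five white bottles among three yellow ones, with the mug at (365,208), the tin at (275,265) and the shaker at (250,150). In the top picture the white bottles' caps are at (250,157), (210,168), (195,211), (249,204) and (294,179). The yellow look-alikes, which I'll leave alone, are at (247,118), (155,207) and (212,265). The jar is at (452,188), and a clear glass at (525,160) could be mistaken for it. The tray is at (398,246) and the wheel at (377,183).

```bash
python3 - <<'E'
from h import *
f=np.load("top0.npz");p,d=f["p"],f["d"];c=env.calibration("top");X=cloud(d,c);z=X[...,2]
print("table z",np.median(z[300:330,150:200]))
def comp(m,name,amin=15):
    n,l,st,ce=cv2.connectedComponentsWithStats(m.astype(np.uint8))
    for i in range(1,n):
        if st[i,4]>=amin:
            q=X[l==i]; print(name,ce[i].round(1),st[i,4],"xyz",np.median(q,0).round(4),"ext",np.ptp(q,0).round(3), "col",np.median(p[l==i],0))
m=np.zeros(z.shape,bool); m[100:290,140:320]=True
comp(m&(z>.108)&(z<.13),"cap"); comp(m&(z>.078)&(z<.092),"mugrim?"); comp(m&(z>.04)&(z<.05),"tin?",60)
m[:]=False; m[130:225,350:490]=True
comp(m&(z>.137)&(z<.16),"jar"); comp(m&(z>.092)&(z<.103),"rim"); comp(m&(z>.044)&(z<.0485),"housing",100); comp(m&(z>.07)&(z<.09),"wheel")
for nm,mm in(("rim",m&(z>.092)&(z<.103)),("house+all",m&(z>.04)&(z<.103))):
    print(nm,cv2.minAreaRect(X[mm][:,:2].astype(np.float32)))
m[:]=False; m[215:280,355:440]=True
mm=m&(z>.006)&(z<.03); print("tray",cv2.minAreaRect(X[mm][:,:2].astype(np.float32)),np.median(z[mm]))
a=cv2.resize(p[140:220,350:490],None,fx=5,fy=5,interpolation=3); cv2.imwrite("pics/c1.png",a[...,::-1])
E
```

```text
table z -0.00039196237432340337
cap [189.6 107.7] 375 xyz [0.7225 0.3555 0.1175] ext [0.045 0.089 0.022] col [ 59. 107.  61.]
cap [243.1 114.2] 142 xyz [0.7075 0.2299 0.1171] ext [0.03  0.03  0.013] col [40. 39. 37.]
cap [249.2 155.1] 142 xyz [0.6079 0.2134 0.117 ] ext [0.03  0.03  0.013] col [43.  42.5 41. ]
cap [208.2 166.9] 144 xyz [0.5779 0.311  0.1166] ext [0.029 0.03  0.014] col [39. 39. 38.]
cap [294.3 177.6] 137 xyz [0.5534 0.1044 0.1172] ext [0.031 0.029 0.012] col [48. 47. 46.]
cap [249.6 204.1] 141 xyz [0.4895 0.2095 0.117 ] ext [0.029 0.031 0.012] col [44. 43. 42.]
cap [152.8 206.9] 156 xyz [0.4805 0.439  0.1172] ext [0.029 0.031 0.013] col [36.  35.5 34. ]
cap [193.8 211.1] 148 xyz [0.4717 0.3425 0.1172] ext [0.029 0.031 0.012] col [38. 38. 37.]
cap [210.6 265.1] 148 xyz [0.3441 0.2994 0.1171] ext [0.031 0.03  0.013] col [38. 38. 36.]
cap [313.6 284.4] 20 xyz [0.3    0.0554 0.1192] ext [0.005 0.029 0.02 ] col [108.5 109.5 101. ]
mugrim? [247.4 120.7] 112 xyz [0.6973 0.2201 0.0821] ext [0.041 0.048 0.014] col [136.5 114.   51.5]
mugrim? [253.8 159.3] 101 xyz [0.5984 0.203
[... 1384 characters left out ...]
2] ext [0.133 0.016 0.02 ] col [87. 82. 77.]
wheel [424.4 176.9] 245 xyz [ 0.5567 -0.2248  0.0835] ext [0.126 0.093 0.02 ] col [109. 105. 106.]
wheel [379.3 182.4] 254 xyz [ 0.5473 -0.1088  0.0819] ext [0.067 0.031 0.02 ] col [31. 30. 29.]
wheel [412.5 178.5] 32 xyz [ 0.5581 -0.1929  0.0881] ext [0.008 0.04  0.019] col [164.5 161.5 166.5]
rim ((0.5666777491569519, -0.25891533493995667), (0.1371520757675171, 0.20490390062332153), 6.7439284324646)
house+all ((0.5611221194267273, -0.2126425951719284), (0.15553729236125946, 0.29811471700668335), 6.736616134643555)
tray ((0.3826700448989868, -0.17277897894382477), (0.11947347223758698, 0.18078991770744324), 1.039218783378601) 0.009554810685843598
```

View pics/c1.png

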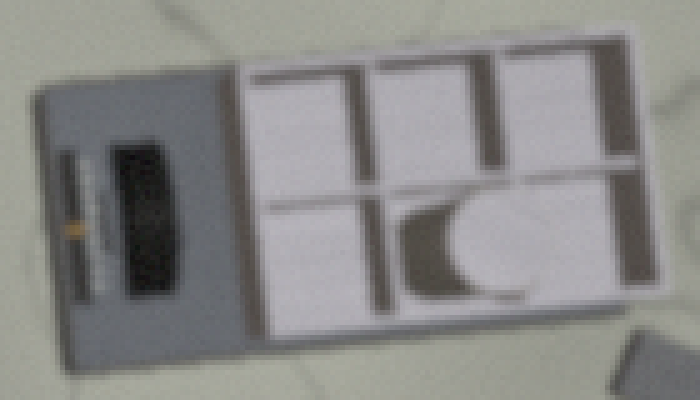

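The measured sizes match the description (156×298 mm, jar top 147 mm, caps 117 mm). The pointer, at crop (75,228), sits near mid-scale. Next I work out its click and turn the tool to line up with the shaker.

```bash
cat >> h.py <<'E'
A=np.deg2rad(6.74); SC=np.array([.5611,-.2126]); ex=np.array([np.cos(A),np.sin(A)]); ey=np.array([-ex[1],ex[0]])
def own(x,y): return SC+x*ex+y*ey
def loc(P): q=np.array(P)[:2]-SC; return np.array([q@ex,q@ey])
PK=[own(-.033+.066*(i//3),-.045+.066*(i%3-1)) for i in range(6)]
def to(x,y,z):
    p,R,s=tool(); return ((np.array([x,y,z])-p)@R/.1).round(3)
def pointer(nm):
    p,d,c=grab(nm); cv2.imwrite("last.png",p[...,::-1])
    h=cv2.cvtColor(p,cv2.COLOR_RGB2HSV); out=[]
    for v,u in zip(*np.where((h[...,1]>110)&(h[...,0]>8)&(h[...,0]<28)&(h[...,2]>70))):
        l=loc(ray(c,u,v,.048))
        if abs(l[0])<.045 and abs(l[1]-.139)<.012: out.append(l)
    return len(out),np.round(np.mean(out,0),4) if out else None
E
python3 - <<'E'
from h import *
print(pointer("top"),pointer("scene"))
print([q.round(4).tolist() for q in PK],own(0,.1045))
E
```

```text
(3, array([-0.0032,  0.1369])) (6, array([-0.0058,  0.1357]))
[[0.5414, -0.3267], [0.5336, -0.2612], [0.5259, -0.1956], [0.6069, -0.319], [0.5992, -0.2534], [0.5914, -0.1879]] [ 0.54883545 -0.1088222 ]
```

Emit:
step_arm(motion=[0,0,0,0,0,0.04,1,0,0,0,0,0,0.07,1,0,0,0,0,0,0.07,1])

```text
time_s: 0.57
tool_pos: [0.1822, -0.5188, 0.2353]
orientation: [-3.136, -0.186, 0.0]
ft_force: [0.5, -0.6, 0.4]
width: 0.375
gripper_force: 0.0
```

Emit:
step_arm(motion=[0.5,-0.4,0,0,0,0,1,1,-0.9,0,0,0,0,1,1,-0.9,0,0,0,0,1])

```text
time_s: 0.95
tool_pos: [0.2726, -0.4152, 0.2359]
orientation: [-3.135, -0.194, -0.0]
ft_force: [0.1, 0.0, -0.2]
width: 0.001
gripper_force: 0.0
```

Emit:
step_arm(motion=[0.5,-0.4,0,0,0,0,1,1,-0.9,0,0,0,0,1,1,-0.9,0,0,0,0,1])

```text
time_s: 1.32
tool_pos: [0.3611, -0.3146, 0.2357]
orientation: [-3.136, -0.193, -0.0]
ft_force: [0.4, -1.7, 0.6]
width: -0.003
gripper_force: 0.0
```

Emit:
step_arm(motion=[0.5,-0.4,0,0,0,0,1,1,-0.9,0,0,0,0,1,1,-0.9,0,0,0,0,1])

```text
time_s: 1.7
tool_pos: [0.4498, -0.214, 0.2354]
orientation: [3.136, 0.192, 0.0]
ft_force: [-0.2, 0.0, -0.6]
width: -0.002
gripper_force: 0.0
```

Emit:
step_arm(motion=[0.5,-0.4,0,0,0,0,1,1,-0.9,0,0,0,0,1,1,-0.9,0,0,0,0,1,1,-0.9,0,0,0,0,1])

```text
time_s: 2.2
tool_pos: [0.5371, -0.1154, 0.2352]
orientation: [3.136, 0.186, -0.001]
ft_force: [0.3, 0.7, -1.0]
width: -0.001
gripper_force: 0.0
```

```bash
python3 - <<'E'
from h import *
p,R,s=tool(); print(p,R.round(3).tolist(),s["width"],s["time_s"],s["ft_force"],loc(p))
w=own(.02,.1045); print(to(*w,.115))
print(pointer("wrist"))
a=cv2.imread("last.png"); cv2.imwrite("pics/w1.png",a)
E
```

```text
[ 0.53705664 -0.11540232  0.23521114] [[0.993, 0.118, -0.001], [0.118, -0.993, -0.0], [-0.001, 0.0, -1.0]] -0.0006900618652250317 2.2 [ 0.2777224   0.71757666 -0.96513478] [-0.01246968  0.09934777]
[ 0.326 -0.052  1.202]
(55, array([-0.0047,  0.1374]))
```

View pics/w1.png

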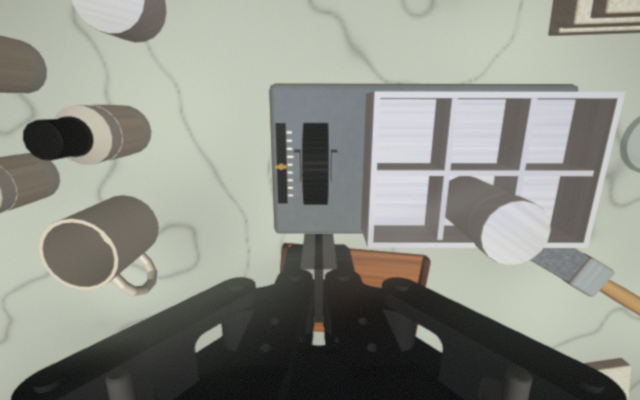

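The wrist view shows the shaker's slot at (281,165), the brass pointer at (281,167), nine white notches at x≈290, and the wheel at (315,163).

```bash
cat >> h.py <<'E'
def notches(c,p):
    g=p.min(2).astype(int); g2=(g>150).astype(np.uint8)
    n,l,st,ce=cv2.connectedComponentsWithStats(g2,connectivity=4); o=[]
    for i in range(1,n):
        q=loc(ray(c,*ce[i],.046))
        if abs(q[0])<.045 and .118<q[1]<.139 and st[i,4]<60: o.append((q*1000).round(1).tolist()+[st[i,2].item(),st[i,4].item()])
    return sorted(o)
E
python3 - <<'E'
from h import *
p=cv2.imread("last.png")[...,::-1]; c=env.calibration("wrist"); print(notches(c,p))
a=cv2.resize(p[110:220,250:350],None,fx=5,fy=5,interpolation=2); cv2.imwrite("pics/c2.png",a[...,::-1])
E
```

```text
[[-35.9, 128.2, 6, 15], [-27.6, 128.0, 6, 17], [-19.7, 128.3, 5, 17], [-11.5, 128.0, 5, 15], [-3.5, 127.9, 5, 17], [4.4, 127.7, 7, 24], [12.5, 128.1, 6, 21], [20.6, 128.0, 6, 20], [29.1, 128.1, 7, 20]]
```

View pics/c2.png

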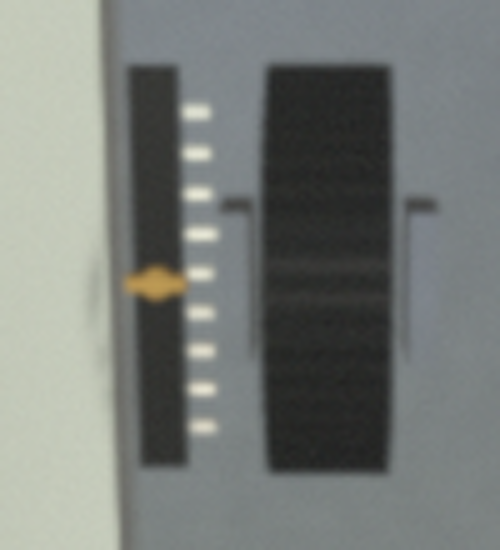

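Emit:
step_arm(motion=[0.33,-0.05,0.6,0,0,0,1,0.33,-0.05,1,0,0,0,1,0.33,-0.05,1,0,0,0,1])

```text
time_s: 2.62
tool_pos: [0.5674, -0.1067, 0.1331]
orientation: [-3.134, -0.182, 0.01]
ft_force: [0.0, -0.6, 1.1]
width: -0.0
gripper_force: 0.0
```

Emit:
step_arm(motion=[0,0,0.15,0,0,0,1,0,0,0.25,0,0,0,1,0,0,0.25,0,0,0,1])

```text
time_s: 3.0
tool_pos: [0.5691, -0.1057, 0.1106]
orientation: [-3.136, -0.185, 0.0]
ft_force: [0.4, 0.8, 0.0]
width: -0.003
gripper_force: 0.0
```

Pointer is at the fifth notch from the bottom, which is click 4; the long notch is the one above it. I press down gently and test the force.

Emit:
step_arm(motion=[0,0,0.01,0,0,0,1,0,0,0.02,0,0,0,1,0,0,0.02,0,0,0,1])

```text
time_s: 3.38
tool_pos: [0.5694, -0.1055, 0.1087]
orientation: [3.136, 0.185, 0.0]
ft_force: [-1.2, -0.6, 1.2]
width: -0.0
gripper_force: 0.0
```

Emit:
step_arm(motion=[0,0,0.01,0,0,0,1,0,0,0.02,0,0,0,1,0,0,0.02,0,0,0,1])

```text
time_s: 3.75
tool_pos: [0.5693, -0.1055, 0.1064]
orientation: [-3.136, -0.185, 0.0]
ft_force: [-0.4, -1.3, -0.2]
width: 0.0
gripper_force: 0.0
```

Emit:
step_arm(motion=[0,0,0.01,0,0,0,1,0,0,0.02,0,0,0,1,0,0,0.02,0,0,0,1])

```text
time_s: 4.12
tool_pos: [0.5693, -0.1055, 0.1044]
orientation: [-3.136, -0.185, 0.0]
ft_force: [1.1, -0.1, 0.8]
width: -0.001
gripper_force: 0.0
```

Emit:
step_arm(motion=[0,0,0.01,0,0,0,1,0,0,0.02,0,0,0,1,0,0,0.02,0,0,0,1])

```text
time_s: 4.5
tool_pos: [0.5693, -0.1055, 0.1024]
orientation: [-3.136, -0.185, 0.0]
ft_force: [0.4, -1.0, -0.1]
width: -0.003
gripper_force: 0.0
```

Emit:
step_arm(motion=[-0.02,0,-0.01,0,0,0,1,-0.04,0,-0.02,0,0,0,1,-0.06,0,-0.03,0,0,0,1])

```text
time_s: 4.88
tool_pos: [0.5632, -0.1062, 0.1057]
orientation: [3.136, 0.185, 0.0]
ft_force: [-0.7, 0.3, -0.8]
width: 0.0
gripper_force: 0.0
```

Emit:
step_arm(motion=[-0.02,0,-0.01,0,0,0,1,-0.04,0,-0.02,0,0,0,1,-0.06,0,-0.02,0,0,0,1])

```text
time_s: 5.25
tool_pos: [0.5573, -0.1069, 0.1076]
orientation: [3.136, 0.185, 0.0]
ft_force: [0.9, -0.6, 0.4]
width: 0.002
gripper_force: 0.0
```

Emit:
step_arm(motion=[0,0,0.01,0,0,0,1,0,0,0.02,0,0,0,1,0,0,0.02,0,0,0,1])

```text
time_s: 5.62
tool_pos: [0.5574, -0.1069, 0.1054]
orientation: [-3.136, -0.185, 0.0]
ft_force: [-0.5, 0.8, -0.6]
width: -0.0
gripper_force: 0.0
```

Emit:
step_arm(motion=[0,0,0.01,0,0,0,1,0,0,0.015,0,0,0,1,0,0,0.015,0,0,0,1])

```text
time_s: 6.0
tool_pos: [0.5574, -0.1069, 0.104]
orientation: [-3.136, -0.185, 0.0]
ft_force: [-0.2, -0.3, 0.6]
width: -0.002
gripper_force: 0.0
```

```bash
python3 - <<'E'
from h import *
p,R,s=tool(); print(p,s["ft_force"],loc(p))
a,d,c=grab("wrist"); cv2.imwrite("pics/w2.png",a[...,::-1]); print(notches(c,a)); X=cloud(d,c)
m=(X[...,2]>.075)&(X[...,2]<.1)&(np.abs(X[...,1]+.109)<.008)&(abs(X[...,0]-.55)<.05)
print(m.sum(), X[m][:,2].max(),X[m][:,:2].mean(0))
E
```

```text
[ 0.55741437 -0.10690024  0.10397052] [-0.22780596 -0.27038274  0.56210768] [0.0087452  0.10540182]
[[-28.0, 130.2, 4, 11], [-19.9, 129.4, 7, 21], [-11.8, 128.9, 8, 34], [-3.7, 128.8, 8, 36], [4.5, 128.7, 10, 44], [12.6, 128.8, 10, 45], [20.5, 128.9, 9, 43], [28.9, 128.7, 9, 44]]
1017 0.08638867401380555 [ 0.56755467 -0.10926145]
```

View pics/w2.png

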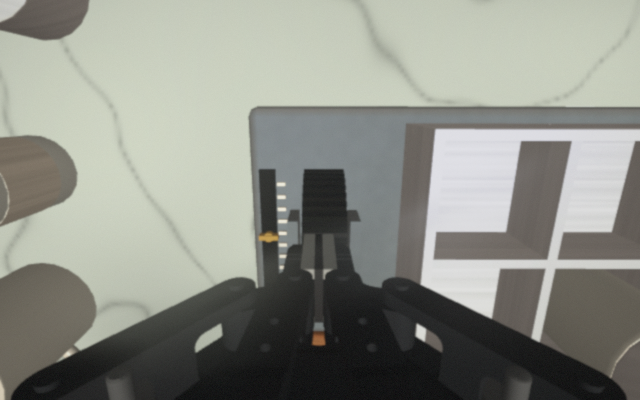

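The tip hovers over the wheel's centre with the pointer still at click 4, and there is no contact yet. I keep lowering.

Emit:
step_arm(motion=[0,0,0.01,0,0,0,1,0,0,0.02,0,0,0,1,0,0,0.02,0,0,0,1])

```text
time_s: 6.42
tool_pos: [0.5574, -0.1069, 0.1019]
orientation: [-3.136, -0.185, 0.0]
ft_force: [0.0, -0.4, 0.3]
width: -0.001
gripper_force: 0.0
```

Emit:
step_arm(motion=[0,0,0.01,0,0,0,1,0,0,0.015,0,0,0,1,0,0,0.015,0,0,0,1])

```text
time_s: 6.8
tool_pos: [0.5574, -0.1069, 0.1005]
orientation: [-3.136, -0.185, 0.0]
ft_force: [0.4, 0.4, -0.3]
width: -0.002
gripper_force: 0.0
```

Emit:
step_arm(motion=[0,0,0.01,0,0,0,1,0,0,0.015,0,0,0,1,0,0,0.015,0,0,0,1])

```text
time_s: 7.18
tool_pos: [0.5574, -0.1069, 0.099]
orientation: [-3.136, -0.185, 0.0]
ft_force: [-0.3, 0.3, -0.2]
width: -0.003
gripper_force: 0.0
```

```bash
python3 - <<'E'
from h import *
p,R,s=tool(); print(p,s["ft_force"])
a,d,c=grab("wrist"); X=cloud(d,c)
for v in range(160,340,8): print(v,[X[v,u].round(3).tolist()+loc(X[v,u]).round(3).tolist() for u in(312,326)])
cv2.imwrite("w3.png",a[...,::-1]); print(pointer("wrist"))
E
```

```text
[ 0.55739677 -0.10690318  0.09897121] [-0.29142075  0.25781088 -0.17089595]
160 [[0.593, -0.099, 0.046, 0.045, 0.109], [0.594, -0.107, 0.047, 0.045, 0.101]]
168 [[0.624, -0.099, 0.238, 0.076, 0.105], [0.589, -0.108, 0.047, 0.04, 0.101]]
176 [[0.585, -0.1, 0.057, 0.037, 0.109], [0.586, -0.108, 0.056, 0.037, 0.101]]
184 [[0.582, -0.1, 0.064, 0.034, 0.109], [0.583, -0.108, 0.062, 0.034, 0.101]]
192 [[0.579, -0.101, 0.067, 0.031, 0.109], [0.58, -0.108, 0.068, 0.031, 0.101]]
200 [[0.575, -0.101, 0.071, 0.027, 0.109], [0.577, -0.109, 0.073, 0.028, 0.101]]
208 [[0.573, -0.102, 0.077, 0.025, 0.109], [0.574, -0.109, 0.076, 0.025, 0.102]]
216 [[0.569, -0.102, 0.08, 0.021, 0.109], [0.57, -0.109, 0.079, 0.021, 0.102]]
224 [[0.566, -0.103, 0.081, 0.018, 0.109], [0.566, -0.11, 0.08, 0.017, 0.102]]
232 [[0.562, -0.103, 0.082, 0.014, 0.109], [0.562, -0.11, 0.082, 0.013, 0.102]]
240 [[0.568, -0.103, 0.106, 0.019, 0.108], [0.569, -0.109, 0.107, 0.02, 0.102]]
248 [[0.568, -0.103, 0.116, 0.02, 0.108], [0.568, -0.109, 0.115, 0.019, 0.102]]
256 [[0.568, -0.103, 0.123, 0.02, 0.108], [0.569, -0.108, 0.123, 0.02, 0.103]]
264 [[0.568, -0.103, 0.129, 0.02, 0.108], [0.569, -0.108, 0.129, 0.02, 0.103]]
272 [[0.566, -0.103, 0.132, 0.018, 0.108], [0.567, -0.108, 0.132, 0.018, 0.103]]
280 [[0.568, -0.103, 0.141, 0.02, 0.108], [0.569, -0.108, 0.14, 0.02, 0.103]]
288 [[0.566, -0.104, 0.141, 0.017, 0.108], [0.568, -0.108, 0.144, 0.019, 0.103]]
296 [[0.563, -0.104, 0.142, 0.015, 0.108], [0.566, -0.108, 0.145, 0.017, 0.103]]
304 [[0.56, -0.104, 0.141, 0.011, 0.108], [0.561, -0.109, 0.142, 0.012, 0.103]]
312 [[0.558, -0.105, 0.143, 0.009, 0.108], [0.558, -0.109, 0.143, 0.009, 0.103]]
320 [[0.553, -0.105, 0.141, 0.005, 0.108], [0.555, -0.11, 0.142, 0.006, 0.103]]
328 [[0.551, -0.105, 0.142, 0.003, 0.108], [0.552, -0.11, 0.142, 0.003, 0.103]]
336 [[0.548, -0.106, 0.143, -0.0, 0.108], [0.55, -0.11, 0.144, 0.001, 0.103]]
(167, array([-0.0053,  0.1376]))
```

Emit:
step_arm(motion=[0,0,0.02,0,0,0,1,0,0,0.04,0,0,0,1,0,0,0.04,0,0,0,1])

```text
time_s: 7.65
tool_pos: [0.5573, -0.1069, 0.0948]
orientation: [-3.136, -0.185, 0.001]
ft_force: [1.1, -0.3, -0.2]
width: -0.001
gripper_force: 0.0
```

```bash
python3 - <<'E'
from h import *
p,R,s=tool(); print(p,s["ft_force"])
a,d,c=grab("wrist"); X=cloud(d,c); print(-np.array(c["R"]).T@c["t"])
for v in range(220,252,2): print(v,[X[v,u].round(4).tolist() for u in(300,312,326)])
a,d,c=grab("scene"); q=proj(c,[.5574,-.107,.09]).astype(int); print(q)
cv2.imwrite("pics/s2.png",cv2.resize(a[q[1]-50:q[1]+40,q[0]-60:q[0]+60],None,fx=6,fy=6,interpolation=2)[...,::-1])
E
```

```text
[ 0.5572973  -0.10687712  0.09476898] [ 1.06238077 -0.33961072 -0.22710211]
[ 0.62381891 -0.09897852  0.23333092]
220 [[0.5559, -0.0957, 0.0462], [0.5691, -0.1022, 0.0807], [0.5695, -0.1092, 0.0797]]
222 [[0.5544, -0.0958, 0.0457], [0.5676, -0.1024, 0.0794], [0.5687, -0.1093, 0.0801]]
224 [[0.5531, -0.096, 0.0458], [0.5668, -0.1025, 0.0802], [0.5672, -0.1095, 0.079]]
226 [[0.5521, -0.0961, 0.0464], [0.566, -0.1026, 0.0809], [0.5666, -0.1095, 0.0803]]
228 [[0.5505, -0.0962, 0.0458], [0.5657, -0.1026, 0.0829], [0.5663, -0.1095, 0.0822]]
230 [[0.5493, -0.0964, 0.0459], [0.5647, -0.1028, 0.0829], [0.5658, -0.1095, 0.0838]]
232 [[0.5484, -0.0965, 0.0469], [0.5642, -0.1028, 0.0843], [0.5644, -0.1097, 0.0828]]
234 [[0.5468, -0.0966, 0.0462], [0.5673, -0.1027, 0.0945], [0.5686, -0.1089, 0.0958]]
236 [[0.5454, -0.0968, 0.046], [0.5683, -0.1027, 0.0992], [0.568, -0.109, 0.0968]]
238 [[0.5439, -0.0969, 0.0457], [0.5671, -0.1028, 0.0988], [0.5685, -0.1088, 0.1003]]
240 [[0.5429, -0.0971, 0.0465], [0.5674, -0.1028, 0.1015], [0.5681, -0.1089, 0.1015]]
242 [[0.5411, -0.0972, 0.0454], [0.5676, -0.1028, 0.1042], [0.5686, -0.1087, 0.1048]]
244 [[0.563, -0.0978, 0.0972], [0.5674, -0.1029, 0.1058], [0.5688, -0.1087, 0.1075]]
246 [[0.563, -0.0979, 0.0994], [0.5676, -0.1029, 0.1082], [0.5684, -0.1087, 0.1085]]
248 [[0.563, -0.098, 0.1016], [0.5679, -0.1029, 0.111], [0.5683, -0.1087, 0.1102]]
250 [[0.5631, -0.0981, 0.1037], [0.568, -0.103, 0.113], [0.5684, -0.1086, 0.1123]]
[268 164]
```

View pics/s2.png

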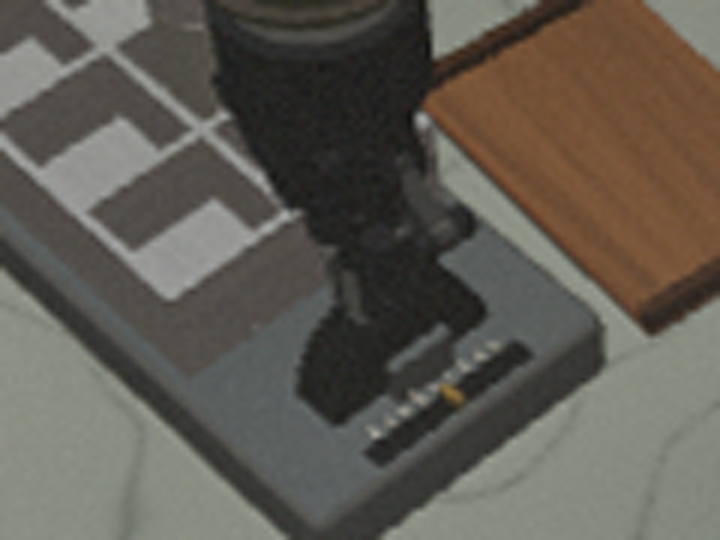

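The wrist depth puts the fingertip level with the TCP when shut, about 25 mm higher than the stated tip. From here I use tip ≈ TCP, so contact should come at TCP z ≈ 0.086.

Emit:
step_arm(motion=[0,0,0.03,0,0,0,1,0,0,0.06,0,0,0,1,0,0,0.06,0,0,0,1])

```text
time_s: 8.12
tool_pos: [0.5583, -0.1069, 0.0898]
orientation: [3.136, 0.185, 0.004]
ft_force: [1.4, 1.2, 5.6]
width: 0.004
gripper_force: 2.8
```

Emit:
step_arm(motion=[0,0,0.01,0,0,0,1,0,0,0.015,0,0,0,1,0,0,0.015,0,0,0,1])

```text
time_s: 8.5
tool_pos: [0.5591, -0.1069, 0.0895]
orientation: [3.135, 0.185, 0.008]
ft_force: [2.0, 3.2, 13.1]
width: 0.0
gripper_force: 6.7
```

Emit:
step_arm(motion=[0,0,0.01,0,0,0,1,0,0,0.01,0,0,0,1,0,0,0.01,0,0,0,1])

```text
time_s: 8.88
tool_pos: [0.5598, -0.1069, 0.0893]
orientation: [3.134, 0.185, 0.012]
ft_force: [3.5, 5.1, 17.1]
width: 0.002
gripper_force: 9.0
```

Contact came at TCP z ≈ 0.090. I ease off to about 9 N and roll toward the robot.

Emit:
step_arm(motion=[0,0,-0.015,0,0,0,1,-0.06,0,-0.015,0,0,0,1,-0.12,0,-0.015,0,0,0,1,-0.18,0,-0.015,0,0,0,1,-0.24,0,-0.01,0,0,0,1,-0.3,0,0,0,0,0,1,-0.34,0,0,0,0,0,1])

```text
time_s: 9.75
tool_pos: [0.5241, -0.111, 0.0874]
orientation: [3.135, 0.185, 0.004]
ft_force: [-0.2, 0.2, 2.1]
width: 0.0
gripper_force: 0.4
```

```bash
python3 - <<'E'
from h import *
p,R,s=tool(); print(p,s["ft_force"],loc(p),pointer("wrist"),pointer("scene"))
E
```

```text
[ 0.52409001 -0.11095347  0.08736697] [-0.19389263  0.16298711  2.09802922] [-0.02482456  0.10528769] (192, array([-0.0216,  0.1376])) (6, array([-0.0219,  0.1357]))
```

Exactly two clicks went by, so it is at click 2. I repeat the stroke.

Emit:
step_arm(motion=[0,0,-0.2,0,0,0,1,0.34,0,-0.2,0,0,0,1,0.34,0,-0.2,0,0,0,1,0.34,0,-0.05,0,0,0,1,0.34,0,-0.015,0,0,0,1,0.28,0,-0.015,0,0,0,1,0.22,0,-0.015,0,0,0,1,0.16,0,-0.015,0,0,0,1,0.1,0,-0.01,0,0,0,1,0.04,0,0,0,0,0,1,0,0,0,0,0,0,1,-0.02,0,0,0,0,0,1])

```text
time_s: 11.35
tool_pos: [0.5209, -0.1112, 0.086]
orientation: [-3.136, -0.184, 0.001]
ft_force: [0.3, -0.1, 0.2]
width: -0.001
gripper_force: 0.3
```

Emit:
step_arm(motion=[0,0,-0.5,0,0,0,0.5,0,0,-1,0,0,0,0,0,0,-1,0,0,0,0])

```text
time_s: 11.72
tool_pos: [0.5223, -0.1116, 0.1889]
orientation: [3.134, 0.185, 0.007]
ft_force: [-0.2, -0.2, -0.0]
width: 0.638
gripper_force: 0.0
```

```bash
python3 - <<'E'
from h import *
p,R,s=tool(); print(p,s["ft_force"],s["time_s"],pointer("wrist"),pointer("scene"))
a,d,c=grab("wrist");print(notches(c,a)); X=cloud(d,c); print("finger lo",[X[v,120].round(3).tolist() for v in range(250,330,20)])
m=(abs(X[...,2]-.148)<.006)&(X[...,0]>.48)&(X[...,1]<-.2)&(X[...,1]>-.32); print("jar",X[m].mean(0),np.ptp(X[m],0)); print(to(.5336,-.2612,.2))
E
```

```text
[ 0.52231757 -0.11162117  0.18888848] [-0.21080186 -0.24240498 -0.04592987] 11.725 (73, array([-0.0355,  0.1377])) (8, array([-0.0358,  0.1362]))
[[-35.3, 128.7, 6, 22], [-27.1, 128.9, 7, 25], [-19.0, 128.7, 7, 25], [-11.1, 128.8, 7, 25], [-2.9, 128.6, 7, 29], [5.1, 128.3, 9, 35], [13.2, 128.9, 7, 32], [21.4, 128.8, 7, 31], [29.4, 128.7, 7, 31]]
finger lo [[0.433, 0.069, 0.038], [0.402, 0.079, 0.023], [0.363, 0.094, 0.001], [0.525, -0.054, 0.244]]
jar [ 0.53155016 -0.26106837  0.14770516] [0.05121079 0.05226809 0.00794142]
[-0.049  1.507 -0.153]
```

The pointer reads −35.5 mm against the first notch at −35.3 mm, so the wheel is off. Next is the jar.

Emit:
step_arm(motion=[-0.03,0.5,-0.2,0,0,0,0,-0.03,0.75,-0.2,0,0,0,0,-0.03,0.75,-0.2,0,0,0,0])

```text
time_s: 12.25
tool_pos: [0.527, -0.187, 0.2046]
orientation: [-3.134, -0.181, 0.004]
ft_force: [-0.1, 1.0, 0.1]
width: 1.002
gripper_force: 0.0
```

Emit:
step_arm(motion=[-0.03,0.5,0,0,0,0,0,-0.03,0.755,0,0,0,0,0,-0.03,0.755,0.1,0,0,0,0,-0.03,0.755,0.4,0,0,0,0,-0.03,0.755,0.6,0,0,0,0,-0.03,0.755,0.87,0,0,0,0,-0.03,0.755,0.87,0,0,0,0])

```text
time_s: 13.12
tool_pos: [0.5323, -0.2588, 0.117]
orientation: [-3.132, -0.187, 0.007]
ft_force: [-0.5, 0.2, 0.0]
width: 1.002
gripper_force: 0.0
```

Emit:
step_arm(motion=[0,0,0,0,0,0,0.5,0,0,0,0,0,0,0.9,0,0,0,0,0,0,0.9,0,0,0,0,0,0,0.9], squeeze=40)

```text
time_s: 13.62
tool_pos: [0.5338, -0.2613, 0.1207]
orientation: [3.135, 0.185, 0.003]
ft_force: [-0.7, 0.7, 6.9]
width: 0.595
gripper_force: 41.2
```

```bash
python3 - <<'E'
from h import *
p,R,s=tool(); print(p,s["ft_force"],s["width"],s["gripper_force"])
a,d,c=grab("wrist"); cv2.imwrite("pics/w4.png",a[...,::-1])
E
```

```text
[ 0.53382436 -0.26132397  0.12073929] [-0.72045964  0.72037496  6.94556645] 0.5949199813777762 41.22739791870117
```

View pics/w4.png

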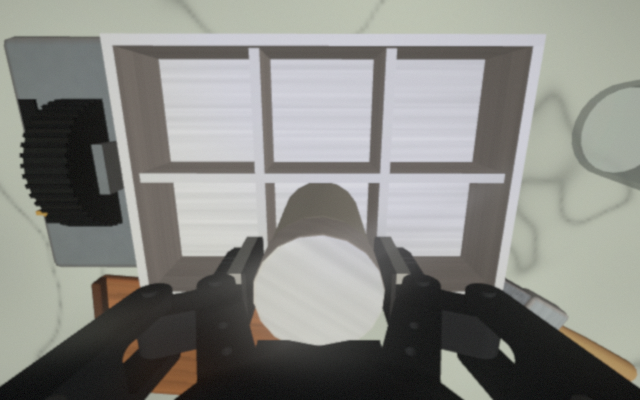

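The jar's lid is between the pads at (320,290). I lift it and carry it to the tray.

Emit:
step_arm(motion=[0,0,-0.2,0,0,0,0.9,0,0,-0.5,0,0,0,0.9,0,0,-1,0,0,0,0.9,0,0,-1,0,0,0,0.9])

```text
time_s: 14.18
tool_pos: [0.5344, -0.262, 0.2233]
orientation: [3.131, 0.185, 0.009]
ft_force: [-0.7, -0.2, -3.1]
width: 0.601
gripper_force: 42.5
```

Emit:
step_arm(motion=[-0.35,-0.25,0,0,0,0,0.9,-0.7,-0.53,0,0,0,0,0.9,-0.7,-0.53,0,0,0,0,0.9])

```text
time_s: 14.55
tool_pos: [0.4553, -0.2151, 0.2188]
orientation: [-3.134, -0.185, 0.004]
ft_force: [-0.2, -0.2, -1.6]
width: 0.597
gripper_force: 42.6
```

Emit:
step_arm(motion=[-0.35,-0.25,0,0,0,0,0.9,-0.7,-0.53,0,0,0,0,0.9,-0.7,-0.53,0.3,0,0,0,0.9,-0.7,-0.53,0.7,0,0,0,0.9,-0.7,-0.53,0.9,0,0,0,0.9,-0.7,-0.53,1,0,0,0,0.9,-0.7,-0.53,1,0,0,0,0.9])

```text
time_s: 15.42
tool_pos: [0.382, -0.1726, 0.1192]
orientation: [-3.135, -0.185, 0.001]
ft_force: [-0.6, -0.3, -2.9]
width: 0.597
gripper_force: 42.7
```

```bash
python3 - <<'E'
from h import *
p,R,s=tool(); print(p,s["ft_force"],s["width"],s["gripper_force"])
a,d,c=grab("scene"); cv2.imwrite("pics/s3.png",a[50:270,170:490][...,::-1])
a,d,c=grab("wrist"); X=cloud(d,c); k=X[(abs(X[...,0]-p[0])<.09)&(abs(X[...,1]-p[1])<.09)][:,2]
print(np.histogram(k,np.arange(0,.2,.01)))
E
```

```text
[ 0.38203158 -0.17263925  0.11917837] [-0.59666883 -0.27307227 -2.87119964] 0.5971092830616316 42.72599279880524
(array([15169, 16640,   399,   211,   782,   116,   248,   276,   323,
         390,   450,   567,   845,  1645, 13423,  1398,  2540,  9671,
        6990]), array([0.  , 0.01, 0.02, 0.03, 0.04, 0.05, 0.06, 0.07, 0.08, 0.09, 0.1 ,
       0.11, 0.12, 0.13, 0.14, 0.15, 0.16, 0.17, 0.18, 0.19]))
```

View pics/s3.png

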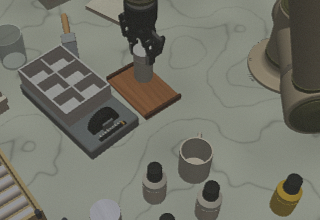

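The jar hangs over the middle of the tray with its lid at about 0.145 m, so I lower it 38 mm.

Emit:
step_arm(motion=[0,0,0.15,0,0,0,0.9,0,0,0.3,0,0,0,0.9,0,0,0.36,0,0,0,0.9,0,0,0.38,0,0,0,0.9,0,0,0.38,0,0,0,0.9])

```text
time_s: 16.15
tool_pos: [0.3821, -0.1727, 0.0819]
orientation: [3.136, 0.185, 0.001]
ft_force: [0.4, 0.2, -2.5]
width: 0.597
gripper_force: 42.7
```

Emit:
step_arm(motion=[0,0,0.01,0,0,0,0.9,0,0,0.01,0,0,0,0.9])

```text
time_s: 16.4
tool_pos: [0.382, -0.1726, 0.0807]
orientation: [3.136, 0.185, 0.001]
ft_force: [-0.4, -0.0, -1.1]
width: 0.594
gripper_force: 42.7
```

Emit:
step_arm(motion=[0,0,0.01,0,0,0,0.9,0,0,0.01,0,0,0,0.9])

```text
time_s: 16.65
tool_pos: [0.3819, -0.1725, 0.0795]
orientation: [-3.136, -0.185, 0.0]
ft_force: [0.3, -0.7, -2.4]
width: 0.592
gripper_force: 42.7
```

Emit:
step_arm(motion=[0,0,0.01,0,0,0,0.9,0,0,0.01,0,0,0,0.9])

```text
time_s: 16.9
tool_pos: [0.382, -0.1726, 0.0788]
orientation: [3.136, 0.185, 0.001]
ft_force: [-0.5, -0.2, 1.6]
width: 0.6
gripper_force: 43.0
```

Emit:
step_arm(motion=[0,0,0.01,0,0,0,0.9,0,0,0.01,0,0,0,0.9])

```text
time_s: 17.15
tool_pos: [0.3823, -0.1727, 0.0786]
orientation: [3.135, 0.185, 0.002]
ft_force: [-2.1, 1.6, 17.4]
width: 0.593
gripper_force: 44.1
```

The jar is standing on the tray. I release it, rise and look for the bottles again.

Emit:
step_arm(motion=[0,0,-0.02,0,0,0,0.9,0,0,-0.02,0,0,0,0.2,0,0,-0.02,0,0,0,0,0,0,-0.02,0,0,0,0,0,0,-0.3,0,0,0,0,0,0,-0.8,0,0,0,0,0,0,-1,0,0,0,0])

```text
time_s: 18.02
tool_pos: [0.3824, -0.1729, 0.1797]
orientation: [3.134, 0.185, 0.004]
ft_force: [-0.3, 0.5, -0.1]
width: 1.002
gripper_force: 0.0
```

Emit:
step_arm(motion=[0,-0.3,-0.5,0,0,0,0,0,-0.9,-0.6,0,0,0,0,0,-0.9,-0.6,0,0,0,0])

```text
time_s: 18.4
tool_pos: [0.3708, -0.0806, 0.2384]
orientation: [3.135, 0.191, 0.003]
ft_force: [0.2, -0.1, -0.2]
width: 0.999
gripper_force: 0.0
```

```bash
cat >> h.py <<'E'
def caps(nm="top",zc=(.108,.13),amin=25,box=(.3,.78,0,.5)):
    p,d,c=grab(nm); X=cloud(d,c); z=X[...,2]; cv2.imwrite("last.png",p[...,::-1])
    m=(z>zc[0])&(z<zc[1])&(X[...,0]>box[0])&(X[...,0]<box[1])&(X[...,1]>box[2])&(X[...,1]<box[3])&(p.max(2)<90)
    n,l,st,ce=cv2.connectedComponentsWithStats(m.astype(np.uint8)); o=[]
    for i in range(1,n):
        if st[i,4]>=amin:
            q=X[l==i]; t=q[q[:,2]>zc[1]-.018] 
            ctr=(t.min(0)+t.max(0))/2 if len(t) else q.mean(0)
            B=(abs(X[...,:2]-ctr[:2]).max(-1)<.035)&(z>.03)&(z<.08)
            b=np.median(p[B],0) if B.any() else np.zeros(3)
            o.append((ctr.round(4)[:2].tolist(),np.ptp(q,0)[:2].round(3).tolist(),"yellow" if b[0]>1.5*b[2] else "white"))
    return o
E
python3 - <<'E'
from h import *
p,R,s=tool(); print(p,s["time_s"],s["ft_force"])
for o in caps(): print(o)
p_,d,c=grab("top"); X=cloud(d,c); z=X[...,2]
m=(z>.1)&(z<.112)&(abs(X[...,0]-.38)<.06)&(abs(X[...,1]+.172)<.06); print("jar on tray",X[m].mean(0),np.ptp(X[m],0)); print(pointer("top"))
E
```

```text
[ 0.37077915 -0.08057438  0.23843012] 18.4 [ 0.17104909 -0.12835506 -0.21116511]
([0.7073, 0.2287], [0.028, 0.027], 'yellow')
([0.6066, 0.2123], [0.027, 0.027], 'white')
([0.5767, 0.3105], [0.027, 0.027], 'white')
([0.5106, 0.1245], [0.027, 0.029], 'white')
([0.4883, 0.2092], [0.027, 0.028], 'white')
([0.4794, 0.4397], [0.026, 0.028], 'yellow')
([0.4706, 0.3418], [0.029, 0.028], 'white')
([0.3441, 0.299], [0.028, 0.028], 'yellow')
jar on tray [ 0.3980422  -0.18598679  0.10492114] [0.01679031 0.02196552 0.00729836]
(2, array([-0.0343,  0.137 ]))
```

One white bottle has been knocked from (0.553, 0.104) to (0.511, 0.125). I go for that one first.

Emit:
step_arm(motion=[0.4,-0.47,0,0,0,0,0,0.81,-0.94,0,0,0,0,0,0.81,-0.94,0,0,0,0,0])

```text
time_s: 18.92
tool_pos: [0.4422, 0.0215, 0.2365]
orientation: [-3.135, -0.191, 0.002]
ft_force: [-0.2, -0.4, -0.7]
width: 1.0
gripper_force: 0.0
```

Emit:
step_arm(motion=[0.4,-0.47,0,0,0,0,0,0.81,-0.94,0,0,0,0,0,0.81,-0.94,0,0,0,0,0,0.81,-0.94,0.3,0,0,0,0,0.81,-0.94,0.6,0,0,0,0,0.81,-0.94,0.6,0,0,0,0])

```text
time_s: 19.68
tool_pos: [0.5091, 0.1206, 0.1758]
orientation: [3.136, 0.181, -0.008]
ft_force: [0.1, -1.1, 0.5]
width: 0.995
gripper_force: 0.0
```

```bash
python3 - <<'E'
from h import *
p,R,s=tool(); print(p,R[:,0],s["ft_force"])
for o in caps("wrist",amin=200): print(o)
print(to(.5106,.1245,.088))
E
```

```text
[0.50909804 0.1205682  0.17579701] [ 0.99333406  0.11515971 -0.00506889] [ 0.08498432 -1.11714776  0.5052421 ]
([0.6055, 0.2125], [0.031, 0.032], 'white')
([0.5766, 0.303], [0.03, 0.018], 'white')
([0.51, 0.1242], [0.031, 0.031], 'white')
([0.4878, 0.2093], [0.03, 0.031], 'white')
([0.469, 0.3278], [0.022, 0.006], 'white')
[ 0.012 -0.035  0.894]
```

Emit:
step_arm(motion=[0,-0.01,0.3,0,0,0,0,0,-0.01,0.6,0,0,0,0,0,-0.01,0.88,0,0,0,0,0,-0.01,0.88,0,0,0,0])

```text
time_s: 20.23
tool_pos: [0.5099, 0.1228, 0.0895]
orientation: [3.136, 0.184, -0.003]
ft_force: [-0.1, 0.5, 0.4]
width: 0.999
gripper_force: 0.0
```

Emit:
step_arm(motion=[0,0,0,0,0,0,0.5,0,0,0,0,0,0,0.95,0,0,0,0,0,0,0.95,0,0,0,0,0,0,0.95,0,0,0,0,0,0,0.95])

```text
time_s: 20.85
tool_pos: [0.5104, 0.1237, 0.0905]
orientation: [3.136, 0.185, 0.003]
ft_force: [-1.5, 0.7, 6.1]
width: 0.362
gripper_force: 39.4
```

Emit:
step_arm(motion=[0,0,-0.15,0,0,0,0.95,0,0,-0.3,0,0,0,0.95,0,0,-0.3,0,0,0,0.95])

```text
time_s: 21.22
tool_pos: [0.5103, 0.1236, 0.1202]
orientation: [3.136, 0.185, 0.003]
ft_force: [0.3, 0.2, -2.7]
width: 0.358
gripper_force: 40.0
```

```bash
python3 - <<'E'
from h import *
p,R,s=tool(); print(p,s["ft_force"],s["width"],s["gripper_force"])
a,d,c=grab("wrist"); cv2.imwrite("pics/w5.png",a[...,::-1])
E
```

```text
[0.51028433 0.12364641 0.12020822] [ 0.34116695  0.19042525 -2.67527271] 0.3582216701837742 40.00840723514557
```

View pics/w5.png

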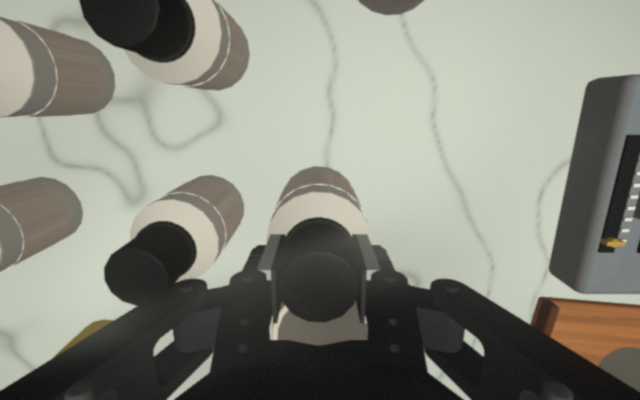

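The cap is firmly between the pads at (320,285), and the lifted weight is 2.7 N. I carry it to pocket 3.

Emit:
step_arm(motion=[0,0,-0.5,0,0,0,0.95,0,0,-1,0,0,0,0.95,0.08,0.4,-1,0,0,0,0.95,0.08,0.9,-1,0,0,0,0.95])

```text
time_s: 21.78
tool_pos: [0.5286, 0.0347, 0.2191]
orientation: [-3.136, -0.188, 0.0]
ft_force: [1.3, 0.4, -3.3]
width: 0.364
gripper_force: 40.8
```

Emit:
step_arm(motion=[0.04,0.5,-0.1,0,0,0,0.95,0.09,0.9,-0.2,0,0,0,0.95])

```text
time_s: 22.02
tool_pos: [0.5479, -0.055, 0.2386]
orientation: [-3.136, -0.184, 0.003]
ft_force: [0.0, -0.7, -2.4]
width: 0.359
gripper_force: 40.8
```

Emit:
step_arm(motion=[0.04,0.5,0,0,0,0,0.95,0.09,0.9,0,0,0,0,0.95])

```text
time_s: 22.28
tool_pos: [0.5675, -0.1433, 0.2384]
orientation: [-3.135, -0.184, 0.002]
ft_force: [0.9, 0.9, -2.1]
width: 0.366
gripper_force: 40.8
```

Emit:
step_arm(motion=[0.04,0.5,0,0,0,0,0.95,0.09,0.9,0,0,0,0,0.95])

```text
time_s: 22.52
tool_pos: [0.587, -0.2316, 0.2381]
orientation: [-3.135, -0.184, 0.003]
ft_force: [-0.3, 0.8, -2.4]
width: 0.366
gripper_force: 40.8
```

Emit:
step_arm(motion=[0.04,0.5,0,0,0,0,0.95,0.08,0.91,0,0,0,0,0.95,0.08,0.91,0,0,0,0,0.95,0.08,0.91,0,0,0,0,0.95])

```text
time_s: 23.02
tool_pos: [0.6056, -0.3188, 0.2384]
orientation: [-3.135, -0.185, 0.002]
ft_force: [0.4, -0.0, -2.3]
width: 0.363
gripper_force: 41.0
```

```bash
python3 - <<'E'
from h import *
p,R,s=tool(); print(p,loc(p),s["ft_force"],s["width"],s["time_s"])
a,d,c=grab("wrist"); cv2.imwrite("w6.png",a[...,::-1]); X=cloud(d,c)
L=np.stack([(X[...,:2]-SC)@ex,(X[...,:2]-SC)@ey],-1)
m=(X[...,2]>.085)&(X[...,2]<.102)&(abs(L[...,0])<.085)&(L[...,1]<.07)&(L[...,1]>-.17)
for ax,b,o,r in((0,np.arange(-.09,.09,.002),1,(-.1,-.055)),(1,np.arange(-.17,.07,.002),0,(.01,.06))):
    k=m&(L[...,o]>r[0])&(L[...,o]<r[1]); h,_=np.histogram(L[k][:,ax],b); print(ax,[(round(x*1000+1),int(y)) for x,y in zip(b,h) if y>60])
a,d,c=grab("top"); X=cloud(d,c); m=(X[...,2]>.093)&(X[...,2]<.101)&(abs(X[...,0]-.56)<.1)&(X[...,1]<-.1)&(X[...,1]>-.36)
E
```

```text
[ 0.60555202 -0.31875214  0.23836422] [ 0.03168637 -0.11063558] [ 0.43711327 -0.00878474 -2.33324077] 0.36270188495176486 23.025
0 [(61, 103), (63, 105), (65, 207)]
1 [(-147, 117), (-145, 100), (-143, 84), (-81, 70), (-79, 84), (-17, 136), (-15, 121), (-13, 115), (49, 425), (51, 150), (53, 119)]
```

View w6.png

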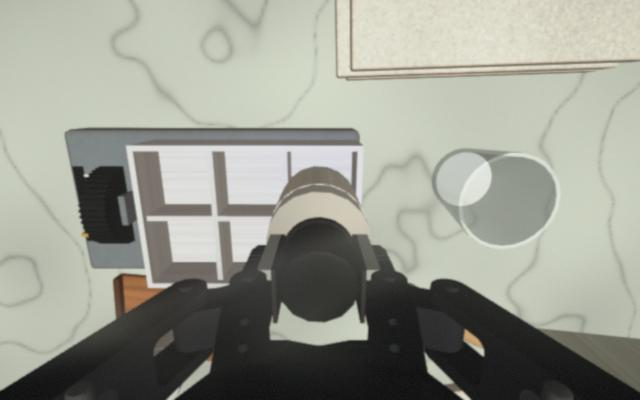

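The wrist view has the bottle over the last far-row pocket at (320,180), and the wall lines put that pocket at own (32, −112) mm. I'm within 1–2 mm, so I lower it.

Emit:
step_arm(motion=[0,0.01,0.25,0,0,0,0.95,0,0.01,0.4,0,0,0,0.95,0,0.01,0.5,0,0,0,0.95,0,0.01,0.6,0,0,0,0.95,0,0.01,0.6,0,0,0,0.95])

```text
time_s: 23.75
tool_pos: [0.6057, -0.32, 0.1789]
orientation: [-3.135, -0.185, 0.001]
ft_force: [0.0, 0.1, -2.2]
width: 0.36
gripper_force: 41.0
```

Emit:
step_arm(motion=[0,0,0.1,0,0,0,0.95,0,0,0.2,0,0,0,0.95,0,0,0.3,0,0,0,0.95,0,0,0.34,0,0,0,0.95,0,0,0.34,0,0,0,0.95])

```text
time_s: 24.38
tool_pos: [0.6058, -0.3202, 0.1452]
orientation: [-3.136, -0.185, 0.001]
ft_force: [0.1, -0.6, -2.3]
width: 0.36
gripper_force: 41.0
```

Emit:
step_arm(motion=[0,0,0.015,0,0,0,0.95,0,0,0.015,0,0,0,0.95])

```text
time_s: 24.62
tool_pos: [0.6059, -0.3202, 0.1442]
orientation: [3.136, 0.185, 0.0]
ft_force: [-0.0, 0.2, -2.1]
width: 0.365
gripper_force: 41.0
```

Emit:
step_arm(motion=[0,0,0.02,0,0,0,0.95,0,0,0.02,0,0,0,0.95])

```text
time_s: 24.88
tool_pos: [0.606, -0.3203, 0.1426]
orientation: [3.135, 0.185, 0.001]
ft_force: [0.4, 1.3, 1.6]
width: 0.363
gripper_force: 41.3
```

Emit:
step_arm(motion=[0,0,0,0,0,0,0.4,0,0,0,0,0,0,0.2,0,0,0,0,0,0,0.2,0,0,-0.4,0,0,0,0.2,0,0,-0.95,0,0,0,0.1,0,0,-0.95,0,0,0,0])

```text
time_s: 25.62
tool_pos: [0.6069, -0.321, 0.2422]
orientation: [3.13, 0.185, 0.011]
ft_force: [-0.1, 0.2, -1.2]
width: 1.002
gripper_force: 0.0
```

Emit:
step_arm(motion=[0,-0.4,0,0,0,0,0,0,-0.9,0,0,0,0,0,0,-0.9,0,0,0,0,0])

```text
time_s: 26.0
tool_pos: [0.595, -0.2277, 0.2369]
orientation: [-3.135, -0.19, 0.001]
ft_force: [-0.3, -1.4, 0.6]
width: 0.999
gripper_force: 0.0
```

```bash
python3 - <<'E'
from h import *
p,R,s=tool(); print(p,loc(p),s["time_s"])
print(caps("top",zc=(.16,.18),box=(.45,.7,-.4,-.1)))
for o in caps(): 
    if o[2]=="white": print(o[:2],loc(o[0]).round(4))
E
```

```text
[ 0.59500244 -0.22774849  0.23694088] [ 0.03189025 -0.01902273] 26.0
[]
([0.6065, 0.2124], [0.027, 0.027]) [0.095  0.4167]
([0.5767, 0.3105], [0.027, 0.026]) [0.0769 0.5177]
([0.4884, 0.2094], [0.027, 0.028]) [-0.0227  0.4276]
([0.4706, 0.3428], [0.027, 0.029]) [-0.0247  0.5622]
```

The bottle is seated at the expected height. The next one is at own (−23, 428) mm and goes to pocket 0.

Emit:
step_arm(motion=[-0.05,-0.5,0,0,0,0,0,-0.11,-0.9,0,0,0,0,0])

```text
time_s: 26.35
tool_pos: [0.5735, -0.1428, 0.2362]
orientation: [-3.136, -0.182, 0.001]
ft_force: [0.9, 0.9, 0.4]
width: 1.0
gripper_force: 0.0
```

Emit:
step_arm(motion=[-0.05,-0.5,0,0,0,0,0,-0.11,-0.9,0,0,0,0,0])

```text
time_s: 26.6
tool_pos: [0.5521, -0.0542, 0.2365]
orientation: [-3.136, -0.183, 0.001]
ft_force: [-0.3, 0.5, -0.6]
width: 0.999
gripper_force: 0.0
```

Emit:
step_arm(motion=[-0.05,-0.5,0,0,0,0,0,-0.11,-0.9,0,0,0,0,0])

```text
time_s: 26.85
tool_pos: [0.5307, 0.0339, 0.2366]
orientation: [-3.136, -0.183, 0.001]
ft_force: [0.3, 0.1, 0.3]
width: 1.001
gripper_force: 0.0
```

Emit:
step_arm(motion=[-0.05,-0.5,0,0,0,0,0,-0.11,-0.9,0,0,0,0,0])

```text
time_s: 27.1
tool_pos: [0.5094, 0.1222, 0.2366]
orientation: [3.136, 0.184, -0.001]
ft_force: [0.7, -0.8, 0.2]
width: 0.996
gripper_force: 0.0
```

Emit:
step_arm(motion=[-0.05,-0.5,0,0,0,0,0,-0.11,-0.9,0,0,0,0,0,-0.11,-0.9,0.3,0,0,0,0,-0.11,-0.9,0.6,0,0,0,0,-0.11,-0.9,0.6,0,0,0,0,-0.11,-0.9,0.6,0,0,0,0])

```text
time_s: 27.85
tool_pos: [0.4887, 0.2092, 0.1779]
orientation: [-3.136, -0.184, -0.002]
ft_force: [-0.8, 0.4, 0.1]
width: 1.005
gripper_force: 0.0
```

```bash
python3 - <<'E'
from h import *
p,R,s=tool(); print(p,loc(p),s["time_s"])
for o in caps("wrist",amin=200): print(o,to(*o[0],.0895))
for o in caps("top",zc=(.16,.18),box=(.45,.7,-.4,-.1),amin=15):print("placed",o,loc(o[0]))
E
```

```text
[0.48869573 0.20919683 0.17792316] [-0.02240009  0.42737944] 27.85
([0.6014, 0.213], [0.023, 0.031], 'white') [1.122 0.095 0.889]
([0.5763, 0.311], [0.031, 0.032], 'white') [ 0.987 -0.908  0.889]
([0.4877, 0.21], [0.031, 0.031], 'white') [-0.011 -0.008  0.887]
([0.4702, 0.3422], [0.031, 0.031], 'white') [-0.03  -1.342  0.887]
placed ([0.6057, -0.3181], [0.028, 0.03], 'white') [ 0.03190986 -0.11000532]
```

Emit:
step_arm(motion=[-0.01,0,0.3,0,0,0,0,-0.01,0,0.6,0,0,0,0,-0.01,0,0.88,0,0,0,0,-0.01,0,0.88,0,0,0,0,-0.01,0,0.88,0,0,0,0.5,-0.01,0,0.88,0,0,0,0.95,-0.01,0,0.88,0,0,0,0.95,-0.01,0,0.88,0,0,0,0.95,-0.01,0,0.88,0,0,0,0.95])

```text
time_s: 29.08
tool_pos: [0.4871, 0.2096, 0.09]
orientation: [-3.136, -0.185, -0.003]
ft_force: [-0.3, -0.3, 6.8]
width: 0.364
gripper_force: 39.4
```

Emit:
step_arm(motion=[0,0,-0.3,0,0,0,0.95,0,0,-0.6,0,0,0,0.95,0,0,-1,0,0,0,0.95,0,0,-1,0,0,0,0.95])

```text
time_s: 29.58
tool_pos: [0.4877, 0.2097, 0.1916]
orientation: [-3.135, -0.185, -0.009]
ft_force: [0.2, -0.1, -2.3]
width: 0.365
gripper_force: 40.3
```

Emit:
step_arm(motion=[0,0,-0.5,0,0,0,0.95,-0.01,0.4,-0.5,0,0,0,0.95,-0.02,0.9,-0.5,0,0,0,0.95])

```text
time_s: 29.95
tool_pos: [0.4948, 0.1193, 0.2381]
orientation: [-3.136, -0.188, 0.002]
ft_force: [0.2, 0.5, -2.5]
width: 0.363
gripper_force: 40.4
```

Emit:
step_arm(motion=[-0.01,0.5,0,0,0,0,0.95,-0.02,0.9,0,0,0,0,0.95])

```text
time_s: 30.2
tool_pos: [0.5034, 0.0285, 0.2377]
orientation: [-3.136, -0.184, 0.004]
ft_force: [0.4, 0.4, -1.5]
width: 0.362
gripper_force: 40.4
```

Emit:
step_arm(motion=[-0.01,0.5,0,0,0,0,0.95,-0.02,0.9,0,0,0,0,0.95])

```text
time_s: 30.45
tool_pos: [0.512, -0.0611, 0.2376]
orientation: [-3.135, -0.184, 0.004]
ft_force: [0.1, 0.6, -1.7]
width: 0.361
gripper_force: 40.4
```

Emit:
step_arm(motion=[-0.01,0.5,0,0,0,0,0.95,-0.02,0.9,0,0,0,0,0.95])

```text
time_s: 30.7
tool_pos: [0.5207, -0.1507, 0.2375]
orientation: [-3.135, -0.184, 0.003]
ft_force: [0.7, 0.1, -2.6]
width: 0.364
gripper_force: 40.4
```

Emit:
step_arm(motion=[-0.01,0.5,0,0,0,0,0.95,-0.02,0.9,0,0,0,0,0.95])

```text
time_s: 30.95
tool_pos: [0.5293, -0.2402, 0.2374]
orientation: [-3.135, -0.184, 0.003]
ft_force: [0.4, 1.4, -2.3]
width: 0.359
gripper_force: 40.4
```

Emit:
step_arm(motion=[-0.01,0.5,0,0,0,0,0.95,-0.02,0.9,0,0,0,0,0.95,-0.02,0.9,0,0,0,0,0.95,-0.02,0.9,0,0,0,0,0.95])

```text
time_s: 31.45
tool_pos: [0.5381, -0.3274, 0.2378]
orientation: [-3.134, -0.185, 0.002]
ft_force: [-0.1, 0.6, -2.2]
width: 0.363
gripper_force: 40.6
```

```bash
python3 - <<'E'
from h import *
p,R,s=tool(); print(p,loc(p),s["time_s"],to(*own(-.0341,-.112),.1426))
E
```

```text
[ 0.53805737 -0.32742925  0.23782293] [-0.03636021 -0.11133129] 31.45 [0.024 0.009 0.952]
```

Emit:
step_arm(motion=[0.02,0.01,0.2,0,0,0,0.95,0.02,0.01,0.35,0,0,0,0.95,0.02,0.01,0.5,0,0,0,0.95,0.02,0.01,0.6,0,0,0,0.95,0.02,0.01,0.7,0,0,0,0.95,0.02,0.01,0.8,0,0,0,0.95,0.02,0.01,0.9,0,0,0,0.95,0.02,0.01,0.94,0,0,0,0.95,0.02,0.01,0.96,0,0,0,0.95,0.02,0.01,0.96,0,0,0,0.95])

```text
time_s: 32.7
tool_pos: [0.5405, -0.329, 0.1432]
orientation: [3.136, 0.185, 0.0]
ft_force: [0.3, 0.7, -1.8]
width: 0.364
gripper_force: 40.7
```

Emit:
step_arm(motion=[0,0,0.015,0,0,0,0.95,0,0,0.015,0,0,0,0.95,0,0,0.015,0,0,0,0.4,0,0,0.015,0,0,0,0.2,0,0,0.015,0,0,0,0.2,0,0,-0.4,0,0,0,0.2,0,0,-0.95,0,0,0,0.1,0,0,-0.95,0,0,0,0])

```text
time_s: 33.7
tool_pos: [0.5415, -0.3298, 0.2428]
orientation: [3.13, 0.185, 0.01]
ft_force: [0.2, -0.4, -0.7]
width: 1.001
gripper_force: 0.0
```

Emit:
step_arm(motion=[0.1,-0.5,0,0,0,0,0,0.2,-0.9,0,0,0,0,0])

```text
time_s: 33.95
tool_pos: [0.5494, -0.2359, 0.2372]
orientation: [-3.135, -0.184, 0.001]
ft_force: [0.1, -0.2, -0.1]
width: 1.001
gripper_force: 0.0
```

Emit:
step_arm(motion=[0.1,-0.5,0,0,0,0,0,0.2,-0.9,0,0,0,0,0])

```text
time_s: 34.2
tool_pos: [0.5587, -0.1436, 0.2373]
orientation: [-3.135, -0.186, 0.002]
ft_force: [1.1, 0.6, 0.2]
width: 1.003
gripper_force: 0.0
```

Emit:
step_arm(motion=[0.1,-0.5,0,0,0,0,0,0.2,-0.9,0,0,0,0,0])

```text
time_s: 34.45
tool_pos: [0.5679, -0.0519, 0.2373]
orientation: [-3.136, -0.186, 0.002]
ft_force: [-0.0, -0.2, 0.8]
width: 0.996
gripper_force: 0.0
```

Emit:
step_arm(motion=[0.1,-0.5,0,0,0,0,0,0.2,-0.9,0,0,0,0,0])

```text
time_s: 34.7
tool_pos: [0.5772, 0.0398, 0.2373]
orientation: [-3.136, -0.186, 0.002]
ft_force: [-0.4, -0.2, 0.9]
width: 1.002
gripper_force: 0.0
```

Emit:
step_arm(motion=[0.1,-0.5,0,0,0,0,0,0.2,-0.9,0,0,0,0,0,0.2,-0.9,0,0,0,0,0])

```text
time_s: 35.08
tool_pos: [0.5864, 0.1321, 0.237]
orientation: [-3.135, -0.191, 0.002]
ft_force: [-0.2, -0.8, 0.1]
width: 0.999
gripper_force: 0.0
```

```bash
python3 - <<'E'
from h import *
p,R,s=tool(); print(p,loc(p),s["time_s"])
for o in caps("top",zc=(.16,.18),box=(.45,.7,-.4,-.1),amin=15):print("placed",o,loc(o[0]))
for o in caps(): print(o,loc(o[0]).round(4),to(*o[0],.09))
for o in caps("wrist",amin=200): print("w",o,to(*o[0],.0895))
E
```

```text
[0.58642413 0.132132   0.23702527] [0.06560827 0.3393774 ] 35.075
placed ([0.6057, -0.3175], [0.028, 0.03], 'white') [ 0.03198028 -0.10940947]
placed ([0.5408, -0.3265], [0.028, 0.03], 'white') [-0.03352747 -0.11073034]
([0.5766, 0.3123], [0.027, 0.022], 'white') [0.077  0.5195] [ 0.119 -1.827  1.472]
([0.4794, 0.4393], [0.026, 0.028], 'yellow') [-0.0046  0.657 ] [-0.696 -3.203  1.473]
([0.4706, 0.3423], [0.026, 0.029], 'white') [-0.0247  0.5617] [-0.898 -2.25   1.474]
([0.3441, 0.2993], [0.029, 0.028], 'yellow') [-0.1554  0.5338] [-2.205 -1.972  1.475]
w ([0.7039, 0.2289], [0.027, 0.031], 'yellow') [ 1.283 -0.856  1.479]
w ([0.6063, 0.212], [0.03, 0.031], 'white') [ 0.294 -0.802  1.48 ]
w ([0.577, 0.3107], [0.03, 0.032], 'white') [ 0.118 -1.817  1.48 ]
w ([0.4699, 0.3418], [0.032, 0.031], 'white') [-0.909 -2.251  1.481]
w ([0.352, 0.2989], [0.014, 0.029], 'white') [-2.13  -1.963  1.482]
```

Emit:
step_arm(motion=[0.15,-0.4,0,0,0,0,0,0.29,-0.785,0,0,0,0,0,0.29,-0.785,0.3,0,0,0,0,0.29,-0.785,0.6,0,0,0,0,0.29,-0.785,0.6,0,0,0,0])

```text
time_s: 35.85
tool_pos: [0.6057, 0.2097, 0.176]
orientation: [3.136, 0.183, -0.008]
ft_force: [-0.2, -0.2, 0.9]
width: 1.0
gripper_force: 0.0
```

Emit:
step_arm(motion=[0,0,0.3,0,0,0,0,0,0,0.6,0,0,0,0,0,0,0.88,0,0,0,0,0,0,0.88,0,0,0,0,0,0,0.88,0,0,0,0.5,0,0,0.88,0,0,0,0.95,0,0,0.88,0,0,0,0.95,0,0,0.88,0,0,0,0.95,0,0,0.88,0,0,0,0.95])

```text
time_s: 36.98
tool_pos: [0.6068, 0.2114, 0.0911]
orientation: [-3.136, -0.185, -0.003]
ft_force: [-0.9, 1.7, 6.3]
width: 0.358
gripper_force: 39.7
```

Emit:
step_arm(motion=[0,0,-0.3,0,0,0,0.95,0,0,-0.6,0,0,0,0.95,0,0,-1,0,0,0,0.95,0,0,-1,0,0,0,0.95])

```text
time_s: 37.48
tool_pos: [0.6073, 0.2112, 0.193]
orientation: [-3.136, -0.185, -0.009]
ft_force: [-0.5, -0.7, -2.5]
width: 0.365
gripper_force: 40.1
```

```bash
python3 - <<'E'
from h import *
p,R,s=tool(); print(p,loc(p),s["time_s"],s["width"],(own(.0318,-.046)))
print(to(*own(.0318,-.046),.1426))
E
```

```text
[0.60732839 0.21115973 0.19296544] [0.09564307 0.41540556] 37.475 0.3653346316385823 [ 0.59807898 -0.25454991]
[-0.643  4.614  0.5  ]
```

Emit:
step_arm(motion=[0,0,-0.5,0,0,0,0.95,-0.06,0.4,-0.5,0,0,0,0.95,-0.13,0.92,-0.5,0,0,0,0.95])

```text
time_s: 37.85
tool_pos: [0.6037, 0.1178, 0.2388]
orientation: [3.136, 0.188, -0.003]
ft_force: [1.0, -1.1, -1.1]
width: 0.36
gripper_force: 40.3
```

Emit:
step_arm(motion=[-0.06,0.5,0,0,0,0,0.95,-0.13,0.92,0,0,0,0,0.95])

```text
time_s: 38.1
tool_pos: [0.6016, 0.0234, 0.2384]
orientation: [-3.136, -0.184, 0.004]
ft_force: [-0.1, 0.6, -1.4]
width: 0.36
gripper_force: 40.3
```

Emit:
step_arm(motion=[-0.06,0.5,0,0,0,0,0.95,-0.13,0.92,0,0,0,0,0.95])

```text
time_s: 38.35
tool_pos: [0.5995, -0.0694, 0.2384]
orientation: [-3.135, -0.184, 0.004]
ft_force: [1.0, 0.1, -1.6]
width: 0.356
gripper_force: 40.2
```

Emit:
step_arm(motion=[-0.06,0.5,0,0,0,0,0.95,-0.13,0.92,0,0,0,0,0.95])

```text
time_s: 38.6
tool_pos: [0.5974, -0.1623, 0.2383]
orientation: [-3.135, -0.184, 0.004]
ft_force: [0.8, -0.1, -1.0]
width: 0.36
gripper_force: 40.2
```

Emit:
step_arm(motion=[-0.06,0.5,0,0,0,0,0.95,-0.12,0.92,0,0,0,0,0.95,-0.12,0.92,0,0,0,0,0.95,-0.12,0.92,0,0,0,0,0.95])

```text
time_s: 39.1
tool_pos: [0.5966, -0.2527, 0.2388]
orientation: [-3.135, -0.185, 0.003]
ft_force: [0.1, 0.2, -1.6]
width: 0.359
gripper_force: 40.3
```

```bash
python3 - <<'E'
from h import *
p,R,s=tool(); print(p,loc(p),s["time_s"],s["width"],s["ft_force"])
print(to(*own(.0318,-.046),.1431))
E
```

```text
[ 0.5966435  -0.25273135  0.23883396] [ 0.03058788 -0.04402553] 39.1 0.3593453605797149 [ 0.09504807  0.18410035 -1.61040075]
[0.014 0.021 0.957]
```

Emit:
step_arm(motion=[0.01,0.02,0.2,0,0,0,0.95,0.01,0.02,0.35,0,0,0,0.95,0.01,0.02,0.5,0,0,0,0.95,0.01,0.02,0.6,0,0,0,0.95,0.01,0.02,0.7,0,0,0,0.95,0.01,0.02,0.8,0,0,0,0.95,0.01,0.02,0.9,0,0,0,0.95,0.01,0.02,0.95,0,0,0,0.95,0.01,0.02,0.97,0,0,0,0.95,0.01,0.02,0.97,0,0,0,0.95])

```text
time_s: 40.35
tool_pos: [0.5983, -0.2552, 0.1433]
orientation: [3.136, 0.185, 0.001]
ft_force: [0.5, 0.2, -0.5]
width: 0.366
gripper_force: 40.6
```

Emit:
step_arm(motion=[0,0,0,0,0,0,0.95,0,0,0.005,0,0,0,0.95])

```text
time_s: 40.6
tool_pos: [0.5983, -0.2552, 0.1431]
orientation: [3.136, 0.185, 0.001]
ft_force: [-0.3, 1.2, 2.9]
width: 0.366
gripper_force: 40.7
```

Emit:
step_arm(motion=[0,0,0,0,0,0,0.5,0,0,0,0,0,0,0.48,0,0,0,0,0,0,0.48,0,0,-0.4,0,0,0,0.48,0,0,-0.95,0,0,0,0.48,0,0,-0.95,0,0,0,0])

```text
time_s: 41.35
tool_pos: [0.5993, -0.2559, 0.2424]
orientation: [3.131, 0.185, 0.012]
ft_force: [1.1, -0.3, -0.1]
width: 0.713
gripper_force: 0.0
```

Emit:
step_arm(motion=[0.03,-0.5,0,0,0,0,0,0.07,-0.94,0,0,0,0,0])

```text
time_s: 41.6
tool_pos: [0.5935, -0.1598, 0.2366]
orientation: [-3.135, -0.184, 0.002]
ft_force: [1.0, 0.0, -0.0]
width: 1.0
gripper_force: 0.0
```

Emit:
step_arm(motion=[0.03,-0.5,0,0,0,0,0,0.07,-0.94,0,0,0,0,0])

```text
time_s: 41.85
tool_pos: [0.5894, -0.0651, 0.2368]
orientation: [-3.136, -0.185, 0.002]
ft_force: [-0.1, 0.2, -0.5]
width: 0.998
gripper_force: 0.0
```

Emit:
step_arm(motion=[0.03,-0.5,0,0,0,0,0,0.07,-0.94,0,0,0,0,0])

```text
time_s: 42.1
tool_pos: [0.5853, 0.0291, 0.2368]
orientation: [-3.136, -0.185, 0.002]
ft_force: [0.2, 0.1, -0.2]
width: 1.001
gripper_force: 0.0
```

Emit:
step_arm(motion=[0.03,-0.5,0,0,0,0,0,0.07,-0.94,0,0,0,0,0])

```text
time_s: 42.35
tool_pos: [0.5812, 0.1232, 0.2368]
orientation: [-3.136, -0.186, 0.002]
ft_force: [0.6, 0.4, 0.7]
width: 1.0
gripper_force: 0.0
```

Emit:
step_arm(motion=[0.03,-0.5,0,0,0,0,0,0.08,-0.94,0,0,0,0,0])

```text
time_s: 42.6
tool_pos: [0.578, 0.2175, 0.2367]
orientation: [3.136, 0.186, -0.002]
ft_force: [-0.0, -0.7, 1.0]
width: 1.002
gripper_force: 0.0
```

Emit:
step_arm(motion=[0.03,-0.5,0,0,0,0,0,0.08,-0.94,0,0,0,0,0,0.08,-0.94,0.3,0,0,0,0,0.08,-0.94,0.6,0,0,0,0,0.08,-0.94,0.6,0,0,0,0,0.08,-0.94,0.6,0,0,0,0])

```text
time_s: 43.35
tool_pos: [0.5759, 0.3101, 0.1786]
orientation: [-3.136, -0.185, -0.002]
ft_force: [0.7, 0.1, -0.1]
width: 1.0
gripper_force: 0.0
```

```bash
python3 - <<'E'
from h import *
p,R,s=tool(); print(p,loc(p),s["time_s"])
for o in caps("top",zc=(.16,.18),box=(.45,.7,-.4,-.1),amin=15):print("placed",o,loc(o[0]))
for o in caps("wrist",amin=200): print("w",o,to(*o[0],.0895))
E
```

```text
[0.57593409 0.31011093 0.17857221] [0.07607906 0.51735746] 43.35
placed ([0.6056, -0.3183], [0.028, 0.03], 'white') [ 0.03178708 -0.1101922 ]
placed ([0.5979, -0.2526], [0.028, 0.032], 'white') [ 0.03185111 -0.04404256]
placed ([0.5408, -0.3263], [0.028, 0.03], 'white') [-0.033504   -0.11053172]
w ([0.7006, 0.2301], [0.02, 0.032], 'yellow') [1.141 0.942 0.897]
w ([0.5769, 0.3117], [0.031, 0.031], 'white') [ 0.008 -0.014  0.895]
w ([0.4904, 0.4453], [0.009, 0.017], 'yellow') [-0.694 -1.442  0.894]
w ([0.4741, 0.3432], [0.024, 0.031], 'white') [-0.976 -0.448  0.893]
```

Emit:
step_arm(motion=[0.01,-0.01,0.3,0,0,0,0,0.01,-0.01,0.6,0,0,0,0,0.01,-0.01,0.88,0,0,0,0,0.01,-0.01,0.88,0,0,0,0,0.01,-0.01,0.88,0,0,0,0.5,0.01,-0.01,0.88,0,0,0,0.95,0.01,-0.01,0.88,0,0,0,0.95,0.01,-0.01,0.88,0,0,0,0.95,0.01,-0.01,0.88,0,0,0,0.95])

```text
time_s: 44.58
tool_pos: [0.5767, 0.3114, 0.0906]
orientation: [-3.136, -0.185, -0.003]
ft_force: [-1.7, 0.0, 5.5]
width: 0.367
gripper_force: 39.6
```

Emit:
step_arm(motion=[0,0,-0.3,0,0,0,0.95,0,0,-0.6,0,0,0,0.95,0,0,-1,0,0,0,0.95,0,0,-1,0,0,0,0.95])

```text
time_s: 45.08
tool_pos: [0.5773, 0.3115, 0.1923]
orientation: [-3.135, -0.185, -0.009]
ft_force: [-0.3, 0.4, -3.7]
width: 0.36
gripper_force: 40.4
```

Emit:
step_arm(motion=[0,0,-0.5,0,0,0,0.95,-0.08,0.4,-0.5,0,0,0,0.95,-0.18,0.94,-0.5,0,0,0,0.95])

```text
time_s: 45.45
tool_pos: [0.5688, 0.2153, 0.2378]
orientation: [3.136, 0.188, -0.004]
ft_force: [1.6, 0.1, -2.6]
width: 0.365
gripper_force: 40.7
```

Emit:
step_arm(motion=[-0.09,0.5,0,0,0,0,0.95,-0.18,0.94,0,0,0,0,0.95])

```text
time_s: 45.7
tool_pos: [0.5619, 0.1185, 0.2377]
orientation: [-3.136, -0.184, 0.005]
ft_force: [1.3, 0.2, -1.9]
width: 0.357
gripper_force: 40.7
```

Emit:
step_arm(motion=[-0.09,0.5,0,0,0,0,0.95,-0.18,0.94,0,0,0,0,0.95])

```text
time_s: 45.95
tool_pos: [0.5551, 0.0232, 0.2377]
orientation: [-3.136, -0.184, 0.005]
ft_force: [-0.0, -1.2, -3.0]
width: 0.365
gripper_force: 40.7
```

Emit:
step_arm(motion=[-0.09,0.5,0,0,0,0,0.95,-0.19,0.94,0,0,0,0,0.95])

```text
time_s: 46.2
tool_pos: [0.5473, -0.0723, 0.2378]
orientation: [-3.135, -0.184, 0.004]
ft_force: [0.8, 0.1, -2.2]
width: 0.362
gripper_force: 40.7
```

Emit:
step_arm(motion=[-0.09,0.5,0,0,0,0,0.95,-0.19,0.94,0,0,0,0,0.95])

```text
time_s: 46.45
tool_pos: [0.5395, -0.1679, 0.2377]
orientation: [-3.135, -0.184, 0.004]
ft_force: [-0.3, 0.2, -2.2]
width: 0.366
gripper_force: 40.7
```

Emit:
step_arm(motion=[-0.09,0.5,0,0,0,0,0.95,-0.19,0.93,0,0,0,0,0.95,-0.19,0.93,0,0,0,0,0.95,-0.19,0.93,0,0,0,0,0.95])

```text
time_s: 46.95
tool_pos: [0.5321, -0.2602, 0.2383]
orientation: [-3.134, -0.185, 0.003]
ft_force: [0.3, -0.5, -2.6]
width: 0.363
gripper_force: 40.9
```

```bash
python3 - <<'E'
from h import *
p,R,s=tool(); print(p,loc(p),s["time_s"],s["width"],s["ft_force"])
print(to(*own(-.0341,-.046),.1431))
E
```

```text
[ 0.53206224 -0.26024891  0.23825032] [-0.03442935 -0.04391162] 46.95 0.36338809106071335 [ 0.3070837  -0.51796507 -2.60225052]
[0.005 0.023 0.951]
```

Emit:
step_arm(motion=[0,0.02,0.2,0,0,0,0.95,0,0.02,0.35,0,0,0,0.95,0,0.02,0.5,0,0,0,0.95,0,0.02,0.6,0,0,0,0.95,0,0.02,0.7,0,0,0,0.95,0,0.02,0.8,0,0,0,0.95,0,0.02,0.9,0,0,0,0.95,0,0.02,0.95,0,0,0,0.95,0,0.02,0.97,0,0,0,0.95,0,0.02,0.97,0,0,0,0.95])

```text
time_s: 48.2
tool_pos: [0.5327, -0.263, 0.1428]
orientation: [3.136, 0.185, 0.001]
ft_force: [0.6, 1.4, -2.4]
width: 0.36
gripper_force: 40.9
```

Emit:
step_arm(motion=[0,0,0,0,0,0,0.95,0,0,0.005,0,0,0,0.95])

```text
time_s: 48.45
tool_pos: [0.5327, -0.263, 0.1426]
orientation: [3.136, 0.185, 0.001]
ft_force: [-2.2, 1.6, 4.3]
width: 0.359
gripper_force: 41.3
```

Emit:
step_arm(motion=[0,0,0,0,0,0,0.5,0,0,0,0,0,0,0.48,0,0,0,0,0,0,0.48,0,0,-0.4,0,0,0,0.48,0,0,-0.95,0,0,0,0.48,0,0,-0.95,0,0,0,0])

```text
time_s: 49.2
tool_pos: [0.5338, -0.2637, 0.2414]
orientation: [3.13, 0.185, 0.01]
ft_force: [-0.4, -0.0, -1.2]
width: 0.717
gripper_force: 0.0
```

Emit:
step_arm(motion=[0,-0.5,0,0,0,0,0,0.01,-1,0,0,0,0,0])

```text
time_s: 49.45
tool_pos: [0.5213, -0.1625, 0.2361]
orientation: [-3.135, -0.183, 0.002]
ft_force: [0.4, 0.8, -0.1]
width: 1.004
gripper_force: 0.0
```

Emit:
step_arm(motion=[0,-0.5,0,0,0,0,0,0.02,-1,0,0,0,0,0])

```text
time_s: 49.7
tool_pos: [0.5114, -0.0624, 0.2363]
orientation: [-3.136, -0.185, 0.001]
ft_force: [0.9, 0.5, -0.6]
width: 0.997
gripper_force: 0.0
```

Emit:
step_arm(motion=[0,-0.5,0,0,0,0,0,0.02,-1,0,0,0,0,0])

```text
time_s: 49.95
tool_pos: [0.5016, 0.0372, 0.2364]
orientation: [-3.136, -0.185, 0.001]
ft_force: [0.8, -0.4, -0.2]
width: 1.0
gripper_force: 0.0
```

Emit:
step_arm(motion=[0,-0.5,0,0,0,0,0,0.02,-1,0,0,0,0,0])

```text
time_s: 50.2
tool_pos: [0.4919, 0.1367, 0.2364]
orientation: [3.136, 0.185, -0.001]
ft_force: [1.5, -0.3, 0.3]
width: 1.003
gripper_force: 0.0
```

Emit:
step_arm(motion=[0,-0.5,0,0,0,0,0,0.02,-1,0,0,0,0,0])

```text
time_s: 50.45
tool_pos: [0.4821, 0.2362, 0.2364]
orientation: [3.136, 0.185, -0.001]
ft_force: [0.9, -0.3, 0.7]
width: 0.999
gripper_force: 0.0
```

Emit:
step_arm(motion=[0,-0.5,0,0,0,0,0,0,-1,0,0,0,0,0])

```text
time_s: 50.7
tool_pos: [0.4704, 0.3355, 0.2362]
orientation: [3.136, 0.185, -0.001]
ft_force: [-0.1, -0.7, 0.8]
width: 1.0
gripper_force: 0.0
```

Emit:
step_arm(motion=[0,-0.09,0,0,0,0,0,0,-0.09,0.3,0,0,0,0,0,-0.09,0.6,0,0,0,0,0,-0.09,0.6,0,0,0,0,0,-0.09,0.6,0,0,0,0])

```text
time_s: 51.32
tool_pos: [0.4705, 0.3427, 0.1781]
orientation: [-3.136, -0.184, -0.002]
ft_force: [-0.3, 1.1, -0.4]
width: 0.997
gripper_force: 0.0
```

```bash
python3 - <<'E'
from h import *
p,R,s=tool(); print(p,loc(p),s["time_s"])
for o in caps("top",zc=(.16,.18),box=(.45,.7,-.4,-.1),amin=15):print("placed",o,loc(o[0]))
for o in caps("wrist",amin=200): print("w",o,to(*o[0],.0895))
E
```

```text
[0.47048777 0.34272025 0.17805602] [-0.02481135  0.56211703] 51.325
placed ([0.6057, -0.3179], [0.027, 0.031], 'white') [ 0.03193333 -0.1098067 ]
placed ([0.5979, -0.252], [0.028, 0.031], 'white') [ 0.03192153 -0.0434467 ]
placed ([0.5409, -0.3263], [0.028, 0.031], 'white') [-0.03340469 -0.11054346]
placed ([0.5332, -0.2615], [0.028, 0.032], 'white') [-0.03344629 -0.04528759]
w ([0.4791, 0.4401], [0.031, 0.031], 'yellow') [ 0.197 -0.955  0.89 ]
w ([0.4701, 0.3433], [0.031, 0.031], 'white') [-0.005 -0.004  0.889]
```

Emit:
step_arm(motion=[0,0,0.3,0,0,0,0,0,0,0.6,0,0,0,0,0,0,0.88,0,0,0,0,0,0,0.88,0,0,0,0,0,0,0.88,0,0,0,0.5,0,0,0.88,0,0,0,0.95,0,0,0.88,0,0,0,0.95,0,0,0.88,0,0,0,0.95,0,0,0.88,0,0,0,0.95])

```text
time_s: 52.55
tool_pos: [0.4702, 0.3431, 0.0901]
orientation: [-3.136, -0.185, -0.002]
ft_force: [-1.3, -0.2, 5.2]
width: 0.367
gripper_force: 39.6
```

Emit:
step_arm(motion=[0,0,-0.3,0,0,0,0.95,0,0,-0.6,0,0,0,0.95,0,0,-1,0,0,0,0.95,0,0,-1,0,0,0,0.95])

```text
time_s: 53.05
tool_pos: [0.4708, 0.3434, 0.192]
orientation: [-3.134, -0.185, -0.009]
ft_force: [-0.4, -0.7, -1.8]
width: 0.366
gripper_force: 40.1
```

Emit:
step_arm(motion=[0,0,-0.5,0,0,0,0.95,-0.01,0.4,-0.5,0,0,0,0.95,-0.02,0.9,-0.5,0,0,0,0.95])

```text
time_s: 53.42
tool_pos: [0.4781, 0.2527, 0.2381]
orientation: [3.136, 0.188, -0.002]
ft_force: [0.3, -0.1, -2.1]
width: 0.361
gripper_force: 40.4
```

Emit:
step_arm(motion=[-0.01,0.5,0,0,0,0,0.95,-0.02,0.9,0,0,0,0,0.95])

```text
time_s: 53.68
tool_pos: [0.4867, 0.1619, 0.238]
orientation: [3.136, 0.184, -0.003]
ft_force: [0.7, -0.6, -1.0]
width: 0.362
gripper_force: 40.4
```

Emit:
step_arm(motion=[-0.01,0.5,0,0,0,0,0.95,-0.02,0.9,0,0,0,0,0.95])

```text
time_s: 53.92
tool_pos: [0.4953, 0.0724, 0.238]
orientation: [-3.136, -0.184, 0.003]
ft_force: [0.6, -0.4, -2.1]
width: 0.361
gripper_force: 40.4
```

Emit:
step_arm(motion=[-0.01,0.5,0,0,0,0,0.95,-0.01,0.9,0,0,0,0,0.95])

```text
time_s: 54.18
tool_pos: [0.5049, -0.0171, 0.2379]
orientation: [-3.136, -0.184, 0.003]
ft_force: [-0.2, -0.5, -1.5]
width: 0.362
gripper_force: 40.4
```

Emit:
step_arm(motion=[-0.01,0.5,0,0,0,0,0.95,-0.01,0.9,0,0,0,0,0.95])

```text
time_s: 54.42
tool_pos: [0.5145, -0.1066, 0.2379]
orientation: [-3.135, -0.184, 0.003]
ft_force: [-0.6, 0.7, -1.3]
width: 0.361
gripper_force: 40.4
```

Emit:
step_arm(motion=[-0.01,0.5,0,0,0,0,0.95,-0.01,0.9,0,0,0,0,0.95,-0.01,0.9,0,0,0,0,0.95,-0.01,0.9,0,0,0,0,0.95])

```text
time_s: 54.92
tool_pos: [0.5241, -0.1937, 0.2382]
orientation: [-3.135, -0.185, 0.002]
ft_force: [0.4, -0.0, -1.4]
width: 0.364
gripper_force: 40.5
```

```bash
python3 - <<'E'
from h import *
p,R,s=tool(); print(p,loc(p),s["time_s"],s["width"],s["ft_force"])
print(to(*own(-.0341,.0195),.1431))
E
```

```text
[ 0.52412111 -0.1937085   0.23818134] [-0.03450614  0.02310093] 54.925 0.36364382523536976 [ 0.36006715 -0.02392671 -1.42531184]
[0.005 0.037 0.951]
```

Emit:
step_arm(motion=[0,0.03,0.2,0,0,0,0.95,0,0.03,0.35,0,0,0,0.95,0,0.03,0.5,0,0,0,0.95,0,0.03,0.6,0,0,0,0.95,0,0.03,0.7,0,0,0,0.95,0,0.03,0.8,0,0,0,0.95,0,0.03,0.9,0,0,0,0.95,0,0.03,0.95,0,0,0,0.95,0,0.03,0.97,0,0,0,0.95,0,0.03,0.97,0,0,0,0.95])

```text
time_s: 56.18
tool_pos: [0.525, -0.1975, 0.1423]
orientation: [3.136, 0.185, 0.001]
ft_force: [0.2, -0.2, -1.5]
width: 0.362
gripper_force: 40.5
```

Emit:
step_arm(motion=[0,0,0,0,0,0,0.95,0,0,0.005,0,0,0,0.95])

```text
time_s: 56.42
tool_pos: [0.525, -0.1974, 0.1421]
orientation: [3.136, 0.185, 0.001]
ft_force: [-1.8, 0.9, 6.8]
width: 0.364
gripper_force: 41.1
```

Emit:
step_arm(motion=[0,0,0,0,0,0,0.5,0,0,0,0,0,0,0.48,0,0,0,0,0,0,0.48,0,0,-0.4,0,0,0,0.48,0,0,-0.95,0,0,0,0.48,0,0,-0.95,0,0,0,0.48])

```text
time_s: 57.18
tool_pos: [0.5261, -0.1981, 0.2406]
orientation: [3.131, 0.185, 0.011]
ft_force: [0.6, -0.6, -1.0]
width: 0.517
gripper_force: 0.0
```

Emit:
step_arm(motion=[0.1,-0.4,0,0,0,0,0.8,0.21,-0.87,0,0,0,0,1,0.21,-0.87,0,0,0,0,1,0.21,-0.87,0,0,0,0,1])

```text
time_s: 57.68
tool_pos: [0.5353, -0.1088, 0.2359]
orientation: [-3.136, -0.185, 0.002]
ft_force: [-0.1, 0.3, -0.7]
width: -0.001
gripper_force: 0.0
```

```bash
python3 - <<'E'
from h import *
p,R,s=tool(); print(p,loc(p),s["time_s"],s["width"],s["ft_force"])
print(to(*own(-.0127,.1053),.0878),pointer("wrist"))
for o in caps("top",zc=(.16,.18),box=(.45,.7,-.4,-.1),amin=15):print("placed",o,loc(o[0]))
q,d,c=grab("scene"); cv2.imwrite("pics/s4.png",q[50:350,100:500][...,::-1])
E
```

```text
[ 0.53532807 -0.10878737  0.23586441] [-0.01340995  0.10611987] 57.675 -0.0007331294383825371 [-0.08958057  0.30624661 -0.71856474]
[0.008 0.008 1.481] (52, array([-0.0353,  0.1375]))
```

View pics/s4.png

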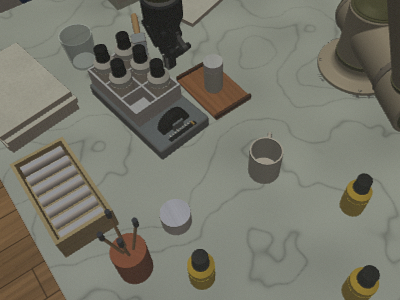

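The picture shows all five bottles upright in the cradle around (130,65), the jar upright on the tray at (213,75), the three yellow bottles in place, and the pointer still at off. Now the wheel goes up to five clicks.

Emit:
step_arm(motion=[0,0.01,0.5,0,0,0,1,0,0.01,1,0,0,0,1,0,0.01,1,0,0,0,1])

```text
time_s: 58.2
tool_pos: [0.534, -0.1096, 0.1339]
orientation: [-3.133, -0.183, 0.01]
ft_force: [0.4, -0.2, -0.2]
width: 0.002
gripper_force: 0.0
```

Emit:
step_arm(motion=[0,0,0.2,0,0,0,1,0,0,0.4,0,0,0,1,0,0,0.46,0,0,0,1,0,0,0.475,0,0,0,1,0,0,0.475,0,0,0,1])

```text
time_s: 58.82
tool_pos: [0.5362, -0.1098, 0.0901]
orientation: [3.135, 0.185, 0.003]
ft_force: [0.5, 0.7, 0.3]
width: -0.001
gripper_force: 0.3
```

Emit:
step_arm(motion=[0,0,0.02,0,0,0,1,0,0,0.02,0,0,0,1])

```text
time_s: 59.08
tool_pos: [0.5367, -0.1099, 0.0897]
orientation: [3.134, 0.185, 0.006]
ft_force: [-2.8, 1.2, 16.6]
width: -0.001
gripper_force: 8.2
```

Emit:
step_arm(motion=[0.06,0,0,0,0,0,1,0.12,0,0,0,0,0,1,0.18,0,0,0,0,0,1,0.24,0,0.005,0,0,0,1,0.3,0,0.015,0,0,0,1,0.34,0,0.015,0,0,0,1])

```text
time_s: 59.82
tool_pos: [0.5701, -0.1057, 0.0868]
orientation: [3.135, 0.185, 0.003]
ft_force: [-1.2, -0.1, 2.7]
width: 0.003
gripper_force: 1.2
```

```bash
python3 - <<'E'
from h import *
p,R,s=tool(); print(p,loc(p),s["time_s"],s["ft_force"],pointer("wrist"),pointer("scene"))
E
```

```text
[ 0.57012066 -0.1057145   0.08675867] [0.02150283 0.10508811] 59.825 [-1.23890266 -0.11123575  2.65230227] (0, None) (7, array([-0.0196,  0.1356]))
```

Two clicks done; I repeat the stroke.

Emit:
step_arm(motion=[0,0,-0.2,0,0,0,1,-0.34,0,-0.2,0,0,0,1,-0.34,0,-0.2,0,0,0,1,-0.34,0,-0.05,0,0,0,1,-0.34,0,-0.015,0,0,0,1,-0.28,0,-0.015,0,0,0,1,-0.22,0,-0.015,0,0,0,1,-0.16,0,-0.015,0,0,0,1,-0.1,0,-0.01,0,0,0,1,-0.04,0,0,0,0,0,1,0,0,0,0,0,0,1])

```text
time_s: 61.3
tool_pos: [0.5713, -0.1057, 0.086]
orientation: [3.135, 0.186, 0.006]
ft_force: [0.3, -1.6, 6.6]
width: -0.001
gripper_force: 3.3
```

```bash
python3 - <<'E'
from h import *
p,R,s=tool(); print(p,loc(p),s["time_s"],s["ft_force"],pointer("wrist"),pointer("scene"))
E
```

```text
[ 0.57130578 -0.10566512  0.08595105] [0.02268556 0.10499806] 61.3 [ 0.32927962 -1.59464745  6.62796126] (139, array([-0.0032,  0.1377])) (8, array([-0.0019,  0.136 ]))
```

Now at click 4, so one more stroke of 17 mm.

Emit:
step_arm(motion=[0,0,-0.2,0,0,0,1,-0.27,0,-0.2,0,0,0,1,-0.27,0,-0.2,0,0,0,1,-0.27,0,-0.05,0,0,0,1,-0.27,0,-0.015,0,0,0,1,-0.21,0,-0.015,0,0,0,1,-0.15,0,-0.015,0,0,0,1,-0.1,0,-0.015,0,0,0,1,-0.1,0,-0.015,0,0,0,1])

```text
time_s: 62.52
tool_pos: [0.5629, -0.1068, 0.0885]
orientation: [3.134, 0.186, 0.012]
ft_force: [4.2, 3.3, 18.2]
width: 0.002
gripper_force: 9.7
```

```bash
python3 - <<'E'
from h import *
p,R,s=tool(); print(p,loc(p),s["time_s"],s["ft_force"],pointer("wrist"),pointer("scene"))
E
```

```text
[ 0.56285329 -0.10678947  0.08851409] [0.01415952 0.1048735 ] 62.525 [ 4.19840537  3.30812962 18.20723996] (185, array([0.0056, 0.1377])) (7, array([0.0061, 0.1361]))
```

Emit:
step_arm(motion=[0,0,-0.1,0,0,0,1,0,0,-0.5,0,0,0,1,0,0,-1,0,0,0,1,0,0,-1,0,0,0,1])

```text
time_s: 63.12
tool_pos: [0.5611, -0.1071, 0.1895]
orientation: [3.133, 0.185, 0.008]
ft_force: [-0.6, -0.2, -1.2]
width: -0.005
gripper_force: 0.0
```

Emit:
step_arm(motion=[-0.4,0,-0.3,0,0,0,1,-0.9,-0.5,-0.5,0,0,0,1,-0.9,-0.5,-0.5,0,0,0,1,-0.9,-0.5,-0.5,0,0,0,1])

```text
time_s: 63.62
tool_pos: [0.4643, -0.0674, 0.2363]
orientation: [-3.136, -0.186, 0.001]
ft_force: [-0.1, 0.1, -0.0]
width: -0.002
gripper_force: 0.0
```

```bash
python3 - <<'E'
from h import *
p,R,s=tool(); print(p,s["time_s"],s["ft_force"],pointer("scene"))
a,d,c=grab("wrist"); print(pointer("wrist"),notches(c,a))
cv2.imwrite("pics/w7.png",a[...,::-1])
for o in caps("top",zc=(.16,.18),box=(.45,.7,-.4,-.1),amin=15):print("placed",o,loc(o[0]))
q,d,c=grab("top"); X=cloud(d,c); z=X[...,2]
for n,(lo,hi,x0,y0) in dict(jar=(.1,.112,.382,-.172),mug=(.078,.092,.4404,.1121),tin=(.04,.05,.68,.0932)).items():
    m=(z>lo)&(z<hi)&(abs(X[...,0]-x0)<.06)&(abs(X[...,1]-y0)<.06); print(n,np.median(X[m],0).round(4),np.ptp(X[m],0))
E
```

```text
[ 0.46426396 -0.06744574  0.23628563] 63.625 [-0.07200407  0.14007284 -0.00150896] (7, array([0.0045, 0.1353]))
(53, array([0.0057, 0.1372])) [[-34.7, 128.5, 6, 24], [-26.4, 128.5, 7, 28], [-18.4, 128.4, 7, 24], [-10.3, 128.3, 7, 26], [-2.5, 128.6, 7, 25], [5.7, 127.3, 8, 30], [13.8, 128.2, 7, 24], [21.8, 128.3, 7, 25], [29.8, 128.5, 7, 25]]
placed ([0.6055, -0.3178], [0.027, 0.033], 'white') [ 0.03174645 -0.10968392]
placed ([0.598, -0.2527], [0.028, 0.032], 'white') [ 0.03193868 -0.0441536 ]
placed ([0.5409, -0.3269], [0.028, 0.03], 'white') [-0.03347511 -0.11113931]
placed ([0.5331, -0.2612], [0.028, 0.03], 'white') [-0.03351038 -0.04497793]
placed ([0.5302, -0.1976], [0.018, 0.029], 'white') [-0.02892599  0.01852288]
jar [ 0.3734 -0.1671  0.1052] [0.03913665 0.0414827  0.00943454]
mug [0.4393 0.1102 0.084 ] [0.07453416 0.07241328 0.0104879 ]
tin [0.6799 0.0933 0.0442] [0.06514315 0.06347438 0.00929683]
```

View pics/w7.png

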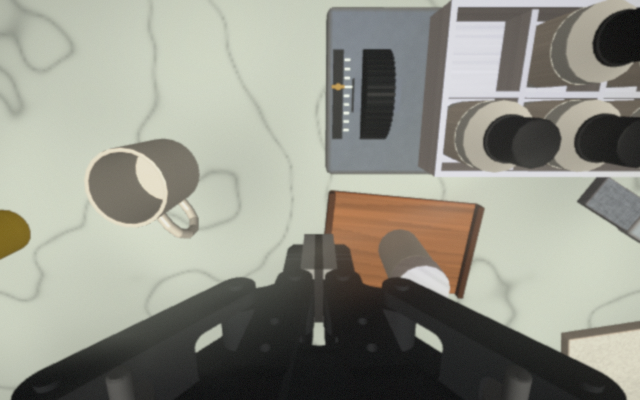

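The pointer at (338,87) meets the long notch: 5.7 mm against 5.7 mm. The bottles stand in their pockets, the jar is on the tray, and the mug and tin have not moved. I hand the job in.

```bash
python3 -c "
from station import env
print(env.finish_job())"
```

```text
the job is handed in; nothing more can be done
None
```

The job is handed in at about 64 s: the wheel went to off first, the jar now stands upright on the tray, all five white bottles are upright in their own pockets, and the pointer is at the long notch (fifth click); the hand-in call returned no verdict.

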